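# Load and arm the lock marking press

## Robot

A 7-joint arm with a two-finger parallel gripper is mounted at the origin on the work surface. World frame = base frame: x ahead of the robot, y to its left, z up, the work surface at z = 0. Lengths are in m, angles in rad, forces in N, time in s.
With the tool pointing down it reaches from about 0.425 to 0.95 m from the base axis. Payload 4.7 kg.
Tool frame: the origin (TCP) lies midway between the tips of the shut fingers; the grasp point (between the pads) lies 19 mm behind it (arm.pinch_z is the distance from the TCP to the grasp point, in m); x points along the fingers, y is the direction in which the jaws open and shut, and the axes are right-handed (so a half turn about x gives the same grasp; the last joint's range is limited). The gripper opens to 87 mm and grips with 3 to 60 N. Pads are 19 mm wide; open, the fingers measure 117 mm over their backs; the gripper's body (75 mm by 190 mm) begins 51 mm behind the grasp point.
Start: joints at [1.274, 0.469, -0.049, 1.532, 0.024, 1.141, -0.082], TCP at [0.179, -0.651, 0.223] pointing down, gripper open.
Joint ranges: [-2.59, 2.59], [-0.33, 1.99], [-1.39, 1.29], [0.1, 2.45], [-1.04, 4.18], [0.21, 1.99], [-2.66, 2.66]. Speed limits (rad/s): [2.57, 2.57, 3.14, 3.14, 3.14, 3.14, 3.14].

## Interface

Orientations are given as a unit quaternion [w, x, y, z].
In Python, from station import sensors, optics, arm gives the robot as it stands. The module is installed in compiled form; this text tells all that it offers.
- The arm moves only by the tool drive_tool, never from a script. Its argument "motion" is a list of rows, each a list of 3 entries, a list of its own where there are three numbers: the turn, a rotation vector about the tool's x, y, z in rad, then the shift along the tool's x, y, z in m, then the gripper command: -1 is shut, 1 is fully open, values between are in proportion. A call has 1 to 20 rows; each row is the pose to reach, as a shift and turn from the pose commanded when the call began, along the tool's axes at that moment; what a row does not reach only later rows make up. A row lasts 1/10 s, in which the tool goes at most 50 mm and 8.59 degrees, less where a joint would pass 70% of its speed; a pose out of reach is approached as far as the arm can. A call with a gripper value outside its range is refused whole. The fingers move at their own pace and stop on an object; "grip_force" is the grip in N (left out, the last holds). Time passes only in rows, so rows that repeat a pose let the fingers close. It gives the time, the measured TCP pose, the force and the opening at its end, in the units of the state.
- sensors.sense(): the state, without advancing time (a new reading comes with each control period).
- optics.camera(name): name is "side" or "top" or "wrist"; returns the picture (420x560x3 uint8, red, green, blue); there is no depth.
- optics.camera_model(name): a dict with "fov_y" (degrees; the focal length in pixels is half the picture's height over the tangent of half this angle, whatever the lens; pixels are square), "cx", "cy" (the principal point, pixels), "R" (3x3) and "t" (3): a world point X has camera coordinates R X + t. Camera axes: x right, y down, z forward; pixel columns grow to the right and rows downward; lengths in m; the calibration is good to about 2 mm. A picture is of the moment at which its call begins: read the wrist's pose just before it. camera_model takes no time and is no camera call; for the wrist camera it gives the pose at the moment of the call.
- arm.sign_off(): hands the job in, once; it reports no verdict.
The state is a dict: "t": time; "joints": joint angles; "joint_vel": joint speeds; "tau": joint torques, N m; "tcp_pos": TCP position; "ee_rot": TCP orientation; "wrist_force": force on the tool from outside, world axes, zero at the start; "torque": the same for the moment, N m; "width": finger opening in m.
Only numpy, scipy, OpenCV 4.12 (cv2) and the standard library are available. Lean on these libraries where they do the work, as an engineer would, in place of code of your own. Each camera call takes 0.05 s, during which the arm holds its last target. There are 200 camera calls.

## Task

Get the marking press ready: put the clutter lying in front of its tips (pipe cap, bolt puller, lock core, whichever are there) into the grey tray, and slide every blue rim lock along the bench by its thumb-turn, without lifting it off, until its red spot sits right under a press tip, one lock to a tip, any tip. Only when all that is done, swing the red safety cover on the switch box up past upright, flip the toggle beneath it fully over, and close the cover fully again. Leave the other tools and containers where they are; if something gets knocked out of place, put it right.

Things in the scene. Friction and masses are not known exactly. Their poses are not given: they have to be found in the camera images.
- lockA_grip (a point): Centre of the brass thumb-turn of a blue rim lock (0.5 kg; may be absent), 45 mm above the bench. A rigid upright blade 34 mm along the lock's x, 14 mm thick along y, from 25 to 65 mm above the bench, 42 mm from the lock's middle towards -x. The lock is a slab 120 (x) x 64 (y) x 25 mm lying on the bench. Axes are the lock's: z up, x from thumb-turn to red spot.
- lockA_spot (a point): Centre of the red spot, 22 mm across, on top of that lock (25 mm above the bench), 84 mm from the thumb-turn centre along the lock's +x and 18 mm from its far end.
- lockB_grip (a point): Centre of the brass thumb-turn of a blue rim lock (0.5 kg; may be absent), 45 mm above the bench. A rigid upright blade 34 mm along the lock's x, 14 mm thick along y, from 25 to 65 mm above the bench, 42 mm from the lock's middle towards -x. The lock is a slab 120 (x) x 64 (y) x 25 mm lying on the bench. Axes are the lock's: z up, x from thumb-turn to red spot.
- lockB_spot (a point): Centre of the red spot, 22 mm across, on top of that lock (25 mm above the bench), 84 mm from the thumb-turn centre along the lock's +x and 18 mm from its far end.
- lockC_grip (a point): Centre of the brass thumb-turn of a blue rim lock (0.5 kg; may be absent), 45 mm above the bench. A rigid upright blade 34 mm along the lock's x, 14 mm thick along y, from 25 to 65 mm above the bench, 42 mm from the lock's middle towards -x. The lock is a slab 120 (x) x 64 (y) x 25 mm lying on the bench. Axes are the lock's: z up, x from thumb-turn to red spot.
- lockC_spot (a point): Centre of the red spot, 22 mm across, on top of that lock (25 mm above the bench), 84 mm from the thumb-turn centre along the lock's +x and 18 mm from its far end.
- tip0 (a point): Lower end of fixed press tip 0 (0 right, 1 middle, 2 left seen from the robot; 130 mm apart along press y): a 10 mm steel rod ending 37 mm above the bench (lock top is at 25), on a nose 14 mm wide, 51 to 75 mm above the bench, running back (+x) to the green press body, 380 mm wide and 150 mm tall, which begins 50 mm behind the tips. Axes are the press's, x away from the robot.
- tip1 (a point): Lower end of fixed press tip 1 (0 right, 1 middle, 2 left seen from the robot; 130 mm apart along press y): a 10 mm steel rod ending 37 mm above the bench (lock top is at 25), on a nose 14 mm wide, 51 to 75 mm above the bench, running back (+x) to the green press body, 380 mm wide and 150 mm tall, which begins 50 mm behind the tips. Axes are the press's, x away from the robot.
- tip2 (a point): Lower end of fixed press tip 2 (0 right, 1 middle, 2 left seen from the robot; 130 mm apart along press y): a 10 mm steel rod ending 37 mm above the bench (lock top is at 25), on a nose 14 mm wide, 51 to 75 mm above the bench, running back (+x) to the green press body, 380 mm wide and 150 mm tall, which begins 50 mm behind the tips. Axes are the press's, x away from the robot.
- cap_mid (a point): Middle of a yellow plastic pipe cap, round, 56 mm across, 36 mm tall, standing on the bench, half-way up. May be absent. Clutter in front of the press.
- puller_mid (a point): Middle of an aluminium bolt puller lying on the bench: bar 90 mm along its x, 24 mm wide, 26 mm tall, with a 44 mm wide cross-piece over the last 20 mm at its -x end; point half-way up. May be absent. Clutter.
- core_mid (a point): Middle of a brass lock core lying on the bench, 70 mm along its x, 22 mm wide, 30 mm tall; point half-way up. May be absent. Clutter.
- tray_in (a point): Centre of the inner floor (4 mm above the bench) of the fixed grey plastic tray on the left; inside 200 mm along its x, 140 mm along its y; walls 4 mm thick, rims 45 mm above the bench.
- cover (a joint): Angle of the red safety cover on the grey switch box on the right: 0 closed, grows as its front lifts, up to 2.1 rad. The hinge is stiff (about 0.12 N m): it stays where it is left. It may start slightly ajar.
- cover_hinge (a point): Point on the cover's hinge line, 40 mm above the bench at the cover's back. Axes are the switch box's: hinge line along y, x away from the robot; the closed cover reaches from here 90 mm towards -x, is 70 mm wide and 52 mm tall, over the box top (40 mm above the bench, box 165 x 110 mm).
- cover_bar (a point): Centre of the black round grip bar at the cover's front: axis along y, 30 mm long, 16 mm across, on a 12 mm wide neck, 27 mm clear of the cover's front. Closed, it lies 125 mm towards -x from the hinge line and 35 mm above it (75 mm above the bench). Turns with the cover. Can be pinched on its two ends along y, and then pivots between the fingers.
- toggle (a joint): Angle of the toggle lever under the cover: 0 off (leans 0.45 rad to switch box -y, the robot's right), 0.9 on (leans 0.45 rad to +y). It stays where it is left; about 1 N at the tip moves it.
- toggle_tip (a point): Centre of the white 14 mm ball on the end of the 40 mm toggle lever, whose pivot is 48 mm from the hinge line towards -x, at the box top (40 mm above the bench). The lever swings along switch box y.
- punch: rubber-tipped steel punch, 120 mm long, a bystander standing on the bench; origin at the middle of its underside. Leave it alone.
- oil: white oil bottle with red cap, 120 mm tall, 48 mm across, a bystander standing on the bench; origin at the middle of its underside. Leave it alone.
- padlock: brass padlock lying flat, 90 x 60 mm, a bystander standing on the bench; origin at the middle of its underside. Leave it alone.
- tin: blue closed tin, 100 x 70 x 40 mm, a bystander standing on the bench; origin at the middle of its underside. Leave it alone.
- jar: glass jar with black lid, 80 mm tall, 70 mm across, a bystander standing on the bench; origin at the middle of its underside. Leave it alone.
There are look-alikes about, which are no part of the job. Leave any purple or white look-alike of the part that bears core_mid alone.

How it is judged:
By the outcome, as a careful person would: the job done as asked, in the order asked, and still so for the second after the job is handed in, with the robot touching nothing.
Of cap, puller, core only 1 to 2 are there at a start; the rules pass over those that are not, and their reading is None.
Of lockA, lockB, lockC only 2 to 3 are there at a start; the rules pass over those that are not, and their reading is None.
At some moment in a run one of lockA, lockB, lockC, cap, puller, core may be knocked a few centimetres aside while the robot is not near it.
Once in a run the grip may slacken for a moment while it holds something.
It also fails if it takes over 210 s, if anything falls off the work surface, if the arm or the gripper's body presses on something with over 40 N, if the wrist force passes 120 N, or if a joint passes its speed limit or range.

## Working session

There is one attempt and no reset: what is moved stays moved. The work goes in short steps, Python scripts to look and compute and a tool call to move; the robot and the scene stay as the last step left them, time stands still between calls to the robot, and variables do not carry over. Pictures are saved under pics/ and viewed, about 12 in all and at most 16, crops included, and the job is handed in when it is done.

Besides the shell and the picture viewer there is one more tool, called after "Request:" by a JSON object that holds its "api" and its "payload". drive_tool: Moves the arm, as the interface text tells. Its arguments: {"type":"object","properties":{"motion":{"type":"array"},"grip_force":{"type":"number"}},"required":["motion"]}

```bash
mkdir -p pics; ls
python3 - <<'E'
from station import sensors, optics, arm
import cv2,numpy as np
s=sensors.sense()
print({k:np.round(v,4).tolist() for k,v in s.items()}, arm.pinch_z)
for n in ["side","top","wrist"]:
    m=optics.camera_model(n); print(n,m)
    im=optics.camera(n); cv2.imwrite(f"pics/{n}0.png",im[:,:,::-1])
E
```

```text
pics
{'t': 0.0, 'joints': [1.2741, 0.4695, -0.0486, 1.5337, 0.0241, 1.141, -0.0823], 'joint_vel': [-0.0001, -0.0001, 0.0001, -0.0014, 0.0007, 0.0009, 0.0002], 'tau': [-0.0008, -50.7979, -0.0807, -23.6158, -0.0612, 0.0378, 0.0002], 'tcp_pos': [0.1785, -0.6504, 0.2215], 'ee_rot': [-0.0937, -0.7007, -0.0951, 0.7009], 'wrist_force': [0.5847, -0.1601, -0.2406], 'torque': [-0.0434, -0.0595, 0.0424], 'width': 0.0873} 0.0187
side {'fov_y': 49.02825591383649, 'cx': 278.703921300033, 'cy': 206.8013151249357, 'R': array([[-0.89184143, -0.45229611, -0.00686184],
       [-0.31310018,  0.62817994, -0.71229084],
       [ 0.32647685, -0.63310204, -0.70185089]]), 't': array([0.48074465, 0.23378918, 1.47730512])}
top {'fov_y': 57.00753172215606, 'cx': 281.0485259011123, 'cy': 210.3502206224227, 'R': array([[-0.01850473, -0.99982199,  0.00368288],
       [-0.98154691,  0.01746506, -0.19042225],
       [ 0.19032403, -0.00713863, -0.98169537]]), 't': array([0.04073226, 0.55569032, 1.04592692])}
wrist {'fov_y': 61.70903611474932, 'cx': 280.3800613933266, 'cy': 209.81908650155634, 'R': array([[ 2.65406065e-01, -9.64136309e-01, -8.93545736e-04],
       [-9.34793849e-01, -2.57555399e-01,  2.44592879e-01],
       [-2.36051013e-01, -6.40811524e-02, -9.69625456e-01]]), 't': array([-0.6750785 , -0.02994114,  0.38866446])}
```

View pics/top0.png

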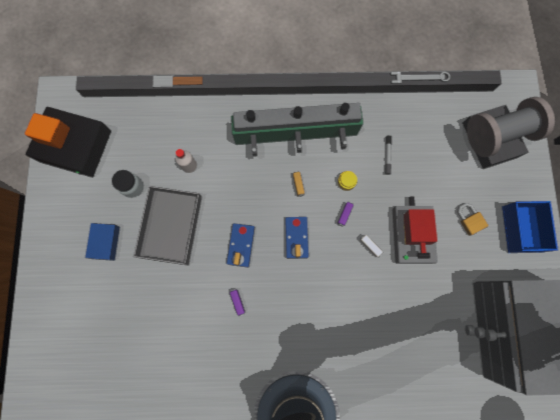

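View pics/side0.png

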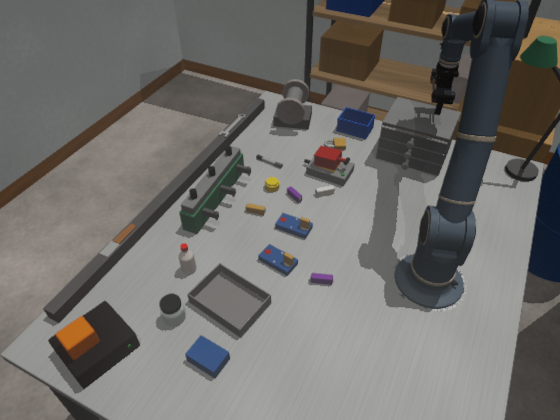

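```bash
cat > h.py <<'E'
import cv2,numpy as np
from station import sensors, optics, arm
def f_of(m): return 210/np.tan(np.radians(m['fov_y']/2))
def ray(m,u,v):
    f=f_of(m); d=m['R'].T@np.array([(u-m['cx'])/f,(v-m['cy'])/f,1.])
    return -m['R'].T@m['t'], d/np.linalg.norm(d)
def on_z(m,u,v,z):
    c,d=ray(m,u,v); return c+d*(z-c[2])/d[2]
def tri(*obs):
    A=np.zeros((3,3));b=np.zeros(3);L=[]
    for m,u,v in obs:
        c,d=ray(m,u,v);P=np.eye(3)-np.outer(d,d);A+=P;b+=P@c;L.append((c,P))
    X=np.linalg.solve(A,b); return X,max(np.linalg.norm(P@(X-c)) for c,P in L)
def proj(m,X):
    p=m['R']@np.asarray(X,float)+m['t'];f=f_of(m);return np.array([m['cx']+f*p[0]/p[2],m['cy']+f*p[1]/p[2]])
def snap(n,name):
    m=optics.camera_model(n);im=optics.camera(n);cv2.imwrite(f"pics/{name}.png",im[:,:,::-1]);return m,im
C={'red':[((0,130,90),(5,255,255)),((172,130,90),(180,255,255))],'yellow':[((25,130,90),(34,255,255))],
'brass':[((10,100,70),(24,255,255))],'blue':[((100,120,50),(122,255,255))],'green':[((65,80,20),(95,255,120))],'purple':[((125,80,50),(160,255,255))]}
def blobs(im,c,amin=15):
    hsv=cv2.cvtColor(im,cv2.COLOR_RGB2HSV);mk=np.zeros(im.shape[:2],np.uint8)
    for lo,hi in C[c]: mk|=cv2.inRange(hsv,lo,hi)
    n,l,st,ce=cv2.connectedComponentsWithStats(mk)
    return [(ce[i],st[i,4],st[i,:4],(l==i)) for i in range(1,n) if st[i,4]>=amin]
E
python3 - <<'E'
from h import *
for n in ['top','side']:
    im=cv2.imread(f'pics/{n}0.png')[:,:,::-1]
    for c in C:
        print(n,c,[(np.round(b[0],1).tolist(),int(b[1])) for b in blobs(im,c)])
im=cv2.imread('pics/top0.png');a=cv2.resize(im[80:320,220:450],None,fx=3.3,fy=2.5*1.32*.75,interpolation=cv2.INTER_CUBIC)
cv2.imwrite('pics/topc.png',cv2.resize(im[85:265,220:450],None,fx=3.3,fy=3.3,interpolation=cv2.INTER_CUBIC))
E
```

```text
top red [([179.6, 152.7], 53), ([422.2, 226.9], 868), ([296.0, 222.0], 37), ([242.3, 229.9], 37)]
top yellow [([347.6, 179.6], 253)]
top brass [([186.8, 80.4], 225), ([46.7, 129.9], 1035), ([298.1, 182.8], 159), ([341.1, 183.4], 29), ([474.8, 222.9], 338), ([297.3, 250.3], 50), ([236.6, 258.4], 60)]
top blue [([529.6, 226.6], 2423), ([296.3, 235.5], 596), ([100.3, 241.1], 843), ([240.6, 243.2], 633)]
top green [([298.8, 127.8], 309)]
top purple [([345.2, 213.1], 162), ([236.8, 301.9], 195)]
side red [([328.8, 153.3], 274), ([183.5, 246.3], 31), ([267.2, 251.2], 20)]
side yellow [([272.1, 181.4], 90)]
side brass [([375.9, 25.3], 2508), ([471.4, 3.5], 128), ([506.0, 0.0], 17), ([541.2, 34.6], 795), ([467.7, 43.3], 15), ([392.9, 80.2], 2403), ([191.0, 66.2], 86), ([257.9, 82.8], 152), ([67.9, 149.5], 1886), ([454.5, 105.7], 112), ([378.6, 112.3], 71), ([519.1, 133.2], 323), ([549.1, 138.3], 93), ([339.4, 142.9], 121), ([330.0, 168.5], 23), ([271.1, 187.5], 77), ([254.9, 206.9], 82), ([305.1, 219.6], 29), ([124.0, 233.2], 153), ([288.2, 255.7], 34), ([77.5, 337.1], 1116)]
side blue [([354.3, 5.9], 668), ([357.2, 121.5], 700), ([558.4, 149.7], 28), ([290.5, 223.2], 217), ([547.5, 226.1], 35), ([274.2, 257.0], 265), ([206.8, 353.4], 792)]
side green [([541.3, 52.9], 847), ([215.5, 186.9], 155)]
side purple [([294.1, 192.1], 69), ([321.5, 276.4], 117)]
```

View pics/topc.png

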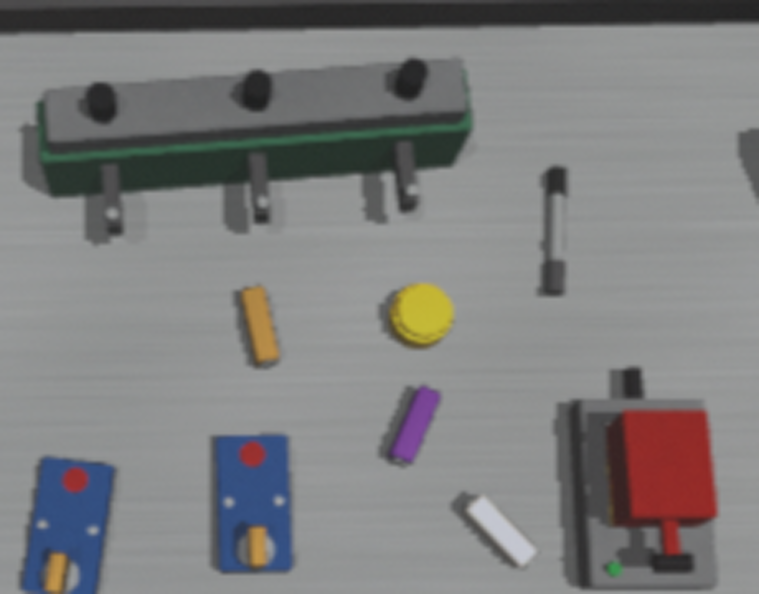

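Run:
```python
from h import *
T=optics.camera_model('top');S=optics.camera_model('side')
for k,a,b in [('spotL',(242.3,229.9),(267.2,251.2)),('gripL',(236.6,258.4),(288.2,255.7)),('gripM',(297.3,250.3),(305.1,219.6)),('core',(298.1,182.8),(254.9,206.9)),('cap',(347.3,180),(271.6,184)),]:
    X,e=tri((T,*a),(S,*b));print(k,X.round(4),round(e,4))
print('spotM',on_z(T,296,222,.025))
for i,(u,v) in enumerate([(408,200),(262,207),(113,225)]): print('tip',i,on_z(T,u/3.3+220,v/3.3+85,.06).round(3))
for k,u,v in [('traytl',153,190),('traytr',199,195),('traybl',138,260),('traybr',188,264)]: print(k,on_z(T,u,v,.045).round(3))
for k,u,v in [('bar',672/3.3+220,560/3.3+85)]: print(k,on_z(T,u,v,.075).round(3))
for n in ['purple']:
    for p in [(345.2,213.1),(236.8,301.9)]: print(n,on_z(T,*p,.03).round(3))
print('white',on_z(T,500/3.3+220,530/3.3+85,.03).round(3))
# wrist camera in tool frame
from scipy.spatial.transform import Rotation as Ro
s=sensors.sense();m=optics.camera_model('wrist');q=s['ee_rot'];R=Ro.from_quat([*q[1:],q[0]]).as_matrix()
c=-m['R'].T@m['t'];print('tool axes\n',R.round(3));print('cam in tool',R.T@(c-s['tcp_pos']));print('cam axes in tool',(R.T@m['R'].T).round(3))
```

```text
spotL [0.5076 0.1439 0.0238] 0.0012
gripL [0.4237 0.1562 0.0596] 0.0014
gripM [ 0.442  -0.012   0.0613] 0.0006
core [ 0.6455 -0.0211  0.0248] 0.0015
cap [ 0.654  -0.169   0.0154] 0.0014
spotM [ 0.52664159 -0.01229185  0.025     ]
tip 0 [ 0.744 -0.156  0.06 ]
tip 1 [ 0.74  -0.026  0.06 ]
tip 2 [0.726 0.105 0.06 ]
traytl [0.624 0.4   0.045]
traytr [0.607 0.266 0.045]
traybl [0.424 0.432 0.045]
traybr [0.41  0.293 0.045]
bar [ 0.422 -0.356  0.075]
purple [ 0.549 -0.156  0.03 ]
purple [0.304 0.158 0.03 ]
white [ 0.454 -0.226  0.03 ]
tool axes
 [[-0.     0.265 -0.964]
 [ 0.001 -0.964 -0.265]
 [-1.    -0.001  0.   ]]
cam in tool [-0.16198515  0.00061684 -0.06657879]
cam axes in tool [[-0.001 -0.245  0.97 ]
 [ 1.     0.001  0.001]
 [-0.001  0.97   0.245]]
```

```bash
cat >> h.py <<'E'
from scipy.spatial.transform import Rotation as Ro
def toolR(): q=sensors.sense()['ee_rot'];return Ro.from_quat([*q[1:],q[0]])
def go(p,psi):
    "turn, shift for TCP at p, tool down, tool y at world angle psi (deg)"
    s=sensors.sense();R=toolR();a=np.radians(psi)
    y=np.array([np.cos(a),np.sin(a),0]);x=np.array([0,0,-1.]);G=Ro.from_matrix(np.stack([x,y,np.cross(x,y)],1))
    print(np.round(p,3),psi,'->',(R.inv()*G).as_rotvec().round(4).tolist(),R.inv().apply(np.asarray(p)-s['tcp_pos']).round(4).tolist())
E
python3 - <<'E'
from h import *
go([.5,-.03,.30],90)
E
```

```text
[ 0.5  -0.03  0.3 ] 90 -> [-2.8738, -0.0021, 0.0004] [-0.0775, -0.5134, -0.4742]
```

Request:
{"api": "drive_tool", "payload": {"motion": [[[-2.874,0,0],[-0.078,-0.513,-0.474],1],[[-2.874,0,0],[-0.078,-0.513,-0.474],1],[[-2.874,0,0],[-0.078,-0.513,-0.474],1],[[-2.874,0,0],[-0.078,-0.513,-0.474],1],[[-2.874,0,0],[-0.078,-0.513,-0.474],1],[[-2.874,0,0],[-0.078,-0.513,-0.474],1],[[-2.874,0,0],[-0.078,-0.513,-0.474],1],[[-2.874,0,0],[-0.078,-0.513,-0.474],1],[[-2.874,0,0],[-0.078,-0.513,-0.474],1],[[-2.874,0,0],[-0.078,-0.513,-0.474],1],[[-2.874,0,0],[-0.078,-0.513,-0.474],1],[[-2.874,0,0],[-0.078,-0.513,-0.474],1],[[-2.874,0,0],[-0.078,-0.513,-0.474],1],[[-2.874,0,0],[-0.078,-0.513,-0.474],1],[[-2.874,0,0],[-0.078,-0.513,-0.474],1],[[-2.874,0,0],[-0.078,-0.513,-0.474],1],[[-2.874,0,0],[-0.078,-0.513,-0.474],1],[[-2.874,0,0],[-0.078,-0.513,-0.474],1],[[-2.874,0,0],[-0.078,-0.513,-0.474],1],[[-2.874,0,0],[-0.078,-0.513,-0.474],1]]}}

```text
t: 2.15
tcp_pos: [0.4998, -0.0309, 0.3003]
ee_rot: [0.707, -0.0, 0.707, 0.0]
wrist_force: [0.7, 0.6, 0.5]
width: 0.087
```

Run:
```python
from h import *
s=sensors.sense();print(s['joints'].round(3) if hasattr(s['joints'],'round') else s['joints'],s['tcp_pos'])
m,im=snap('wrist','w1')
np.save('w1.npy',m,allow_pickle=True)
for c in C: print(c,[(np.round(b[0],1).tolist(),int(b[1])) for b in blobs(im,c,30)])
```

```text
[ 0.743  0.212 -0.884  1.794  0.174  1.217  1.382] [ 0.49979255 -0.03089868  0.30028079]
red [([6.3, 197.8], 903), ([419.5, 181.5], 194), ([295.4, 197.1], 200)]
yellow [([184.6, 301.6], 96)]
brass [([450.5, 112.4], 353), ([296.6, 129.7], 353), ([39.6, 170.1], 244), ([67.9, 284.1], 375), ([492.6, 284.7], 416), ([284.2, 261.7], 83), ([290.5, 300.9], 120)]
blue [([422.9, 150.8], 3498), ([295.3, 164.7], 3449)]
green []
purple [([449.9, 17.3], 951), ([183.4, 215.2], 882)]
```

View pics/w1.png

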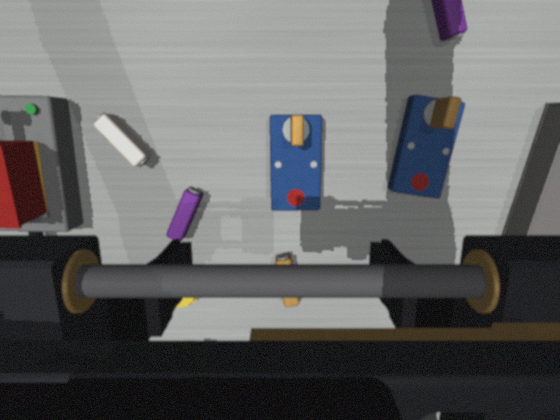

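Request:
{"api": "drive_tool", "payload": {"motion": [[[1.5,0,0],[0.05,0.08,0.12],1],[[1.5,0,0],[0.05,0.08,0.12],1],[[1.5,0,0],[0.05,0.08,0.12],1],[[1.5,0,0],[0.05,0.08,0.12],1],[[1.5,0,0],[0.05,0.08,0.12],1],[[1.5,0,0],[0.05,0.08,0.12],1],[[1.5,0,0],[0.05,0.08,0.12],1],[[1.5,0,0],[0.05,0.08,0.12],1],[[1.5,0,0],[0.05,0.08,0.12],1],[[1.5,0,0],[0.05,0.08,0.12],1],[[3.14,0,0],[0.05,0.08,0.12],1],[[3.14,0,0],[0.05,0.08,0.12],1],[[3.14,0,0],[0.05,0.08,0.12],1],[[3.14,0,0],[0.05,0.08,0.12],1],[[3.14,0,0],[0.05,0.08,0.12],1],[[3.14,0,0],[0.05,0.08,0.12],1],[[3.14,0,0],[0.05,0.08,0.12],1],[[3.14,0,0],[0.05,0.08,0.12],1],[[3.14,0,0],[0.05,0.08,0.12],1],[[3.14,0,0],[0.05,0.08,0.12],1]]}}

```text
t: 4.2
tcp_pos: [0.6199, 0.0492, 0.2504]
ee_rot: [-0.057, -0.705, -0.057, 0.705]
wrist_force: [0.6, -0.1, 0.1]
width: 0.0872
```

Request:
{"api": "drive_tool", "payload": {"motion": [[[0.13,0,0],[0,0,0],1],[[0.13,0,0],[0,0,0],1],[[0.13,0,0],[0,0,0],1]]}}

```text
t: 4.5
tcp_pos: [0.6199, 0.0494, 0.2505]
ee_rot: [-0.015, -0.707, -0.015, 0.707]
wrist_force: [-0.3, 0.4, 1.2]
width: 0.0869
```

Run:
```python
from h import *
s=sensors.sense();print(np.round(s['joints'],3),s['tcp_pos'],toolR().as_matrix().round(3).tolist())
m,im=snap('wrist','w2')
np.save('w2.npy',m,allow_pickle=True)
for c in C: print(c,[(np.round(b[0],1).tolist(),int(b[1])) for b in blobs(im,c,30)])
go([.62,-.07,.25],-90)
```

```text
[ 0.014  0.37  -0.216  1.624  0.085  1.157 -1.75 ] [0.61991696 0.04939429 0.25048297] [[-0.0, 0.043, -0.999], [-0.0, -0.999, -0.043], [-1.0, 0.0, 0.0]]
red [([329.0, 260.1], 144)]
yellow [([484.7, 160.5], 1486)]
brass [([345.1, 162.1], 1258), ([459.8, 159.3], 885), ([70.0, 282.6], 572), ([492.3, 284.0], 451), ([405.0, 333.2], 1841)]
blue [([327.5, 253.4], 824), ([206.5, 260.2], 239), ([194.1, 316.9], 1496), ([324.1, 309.9], 1187)]
green [([318.6, 10.8], 5726), ([542.0, 6.7], 302)]
purple [([451.5, 242.6], 1310)]
[ 0.62 -0.07  0.25] -90 -> [0.0426, 0.0002, -0.0] [0.0005, 0.1193, 0.005]
```

View pics/w2.png

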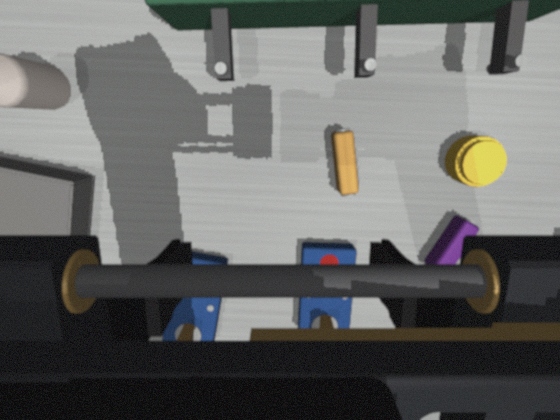

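Request:
{"api": "drive_tool", "payload": {"motion": [[[0.043,0,0],[0,0.119,0.005],1],[[0.043,0,0],[0,0.119,0.005],1],[[0.043,0,0],[0,0.119,0.005],1],[[0.043,0,0],[0,0.119,0.005],1],[[0.043,0,0],[0,0.119,0.005],1]]}}

```text
t: 5.05
tcp_pos: [0.6199, -0.0695, 0.2505]
ee_rot: [0.001, -0.707, 0.0, 0.707]
wrist_force: [0.9, 0.5, -0.2]
width: 0.0872
```

Run:
```python
from h import *
m3,im3=snap('wrist','w3')
np.save('w3.npy',m3,allow_pickle=True)
m2=np.load('w2.npy',allow_pickle=True).item();im2=cv2.imread('pics/w2.png')[:,:,::-1]
def discs(im):
    g=cv2.cvtColor(im,cv2.COLOR_RGB2GRAY)[30:100]
    # bright disc amid dark nose
    th=((g>100)&(cv2.blackhat(g,np.ones((1,1)))>=0)).astype(np.uint8)
    n,l,st,ce=cv2.connectedComponentsWithStats(th,connectivity=4)
    return [(np.round(ce[i]+[0,30],1).tolist(),st[i].tolist()) for i in range(1,n) if 60<st[i,4]<250]
print(discs(im2));print(discs(im3))
for c in ['yellow','brass','red','purple']: print(c,[(np.round(b[0],1).tolist(),int(b[1])) for b in blobs(im3,c,100)])
for m,im in((m2,im2),(m3,im3)):
  for b in blobs(im,'brass',900)+blobs(im,'yellow',900):
    if b[0][1]<220:
        ct=cv2.findContours(b[3].astype(np.uint8),0,2)[0][0];r=cv2.minAreaRect(ct);p=cv2.boxPoints(r)
        print(np.round(r[0],1),np.round([on_z(m,*q,.03)[:2] for q in p],4).tolist())
```

```text
Traceback (most recent call last):
AttributeError: module 'cv2' has no attribute 'blackhat'
```

View pics/w3.png

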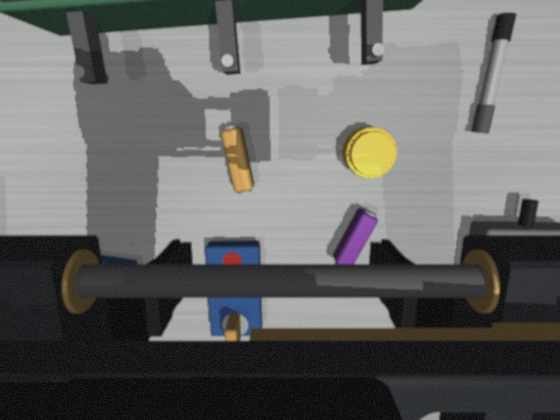

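Run:
```python
from h import *
m2,m3=[np.load(f'w{i}.npy',allow_pickle=True).item() for i in(2,3)]
im2,im3=[cv2.imread(f'pics/w{i}.png')[:,:,::-1] for i in (2,3)]
def disc(im,u,v):
    g=cv2.cvtColor(im,cv2.COLOR_RGB2GRAY).astype(float)[v-9:v+10,u-9:u+10]
    w=(g>(g.max()+np.median(g))/2).astype(np.uint8);n,l,st,ce=cv2.connectedComponentsWithStats(w)
    i=l[9,9] or 1; return ce[i]+[u-9,v-9],st[i,4]
D={}
for k,im,u,v in [('2a',im2,220,68),('1a',im2,370,65),('0a',im2,518,62),('1b',im3,227,61),('0b',im3,378,49)]:
    D[k]=disc(im,u,v);print(k,D[k])
for t in '10':print('disc',t,tri((m2,*D[t+'a'][0]),(m3,*D[t+'b'][0])))
print('disc2@.076',on_z(m2,*D['2a'][0],.076))
for m,im in((m2,im2),(m3,im3)):
  for b in blobs(im,'brass',400)+blobs(im,'yellow',900):
    if b[0][1]<220:
        ct=cv2.findContours(b[3].astype(np.uint8),0,2)[0][0];r=cv2.minAreaRect(ct);p=cv2.boxPoints(r)
        print(b[0].round(1),np.round(r[0],1),np.round(r[1],1),np.round([on_z(m,*q,.03)[:2] for q in p],4).tolist())
```

```text
2a (array([220.01851852,  67.59259259]), np.int32(108))
1a (array([370.25925926,  63.79012346]), np.int32(81))
0a (array([522.95705521,  62.02453988]), np.int32(163))
1b (array([227.00925926,  60.01851852]), np.int32(108))
0b (array([378.05882353,  48.77647059]), np.int32(85))
disc 1 (array([ 0.73800927, -0.02425357,  0.08662512]), np.float64(0.0001128738312133823))
disc 0 (array([ 0.74500254, -0.152546  ,  0.09229576]), np.float64(0.0006978690445899985))
disc2@.076 [0.73075632 0.10737996 0.076     ]
[345.1 162.1] [344.9 162.6] [62.4 20.8] [[0.6773, -0.0036], [0.6804, -0.0254], [0.6137, -0.0383], [0.6104, -0.0156]]
[459.8 159.3] [463.1 159. ] [36.  50.7] [[0.6295, -0.1295], [0.6835, -0.1275], [0.6808, -0.1663], [0.6264, -0.1697]]
[484.7 160.5] [484.9 161.8] [39.4 49. ] [[0.6343, -0.1463], [0.6843, -0.1553], [0.6724, -0.1977], [0.6215, -0.1899]]
[361.3 142.9] [370.  148.4] [53.2 43.9] [[0.64, -0.135], [0.6856, -0.1412], [0.676, -0.1973], [0.6298, -0.1928]]
[237.2 159.2] [237.2 159.5] [63.2 20.6] [[0.6768, -0.0066], [0.6813, -0.0281], [0.615, -0.0411], [0.6101, -0.0186]]
[372.4 154.9] [373.2 154.1] [40.7 49.2] [[0.6383, -0.1395], [0.6847, -0.1607], [0.6658, -0.2008], [0.6181, -0.1805]]
```

Run:
```python
from h import *
m2,m3=[np.load(f'w{i}.npy',allow_pickle=True).item() for i in(2,3)]
print(tri((m2,345,162.4),(m3,237.2,159.4)))
print(tri((m2,484.9,161),(m3,371.5,152.5)))
T=optics.camera_model('top')
print('captop',on_z(T,347.6,179.6,.034))
for d in ('0',522.957-4.5,62,m2),('0b',378,48.8,m3),('1',370.3,63.8,m2),('1b',227,60,m3),('2',220,67.6,m2): print(d[0],on_z(d[3],d[1],d[2],.078).round(4))
go([.6455,-.0215,.10],-79);go([.6455,-.0215,.006],-79)
```

```text
(array([ 0.64550519, -0.02237154,  0.02090783]), np.float64(0.00012048264739669821))
(array([ 0.65511323, -0.16554474,  0.04132022]), np.float64(0.00027996306876641464))
captop [ 0.64869914 -0.16688446  0.034     ]
0 [ 0.7467 -0.1576  0.078 ]
0b [ 0.7483 -0.1562  0.078 ]
1 [ 0.7395 -0.0263  0.078 ]
1b [ 0.7393 -0.023   0.078 ]
2 [0.7305 0.1071 0.078 ]
[ 0.646 -0.022  0.1  ] -79 -> [-0.1916, -0.0002, 0.0013] [0.1506, -0.0465, -0.0256]
[ 0.646 -0.022  0.006] -79 -> [-0.1916, -0.0002, 0.0013] [0.2446, -0.0464, -0.0256]
```

Request:
{"api": "drive_tool", "payload": {"motion": [[[-0.192,0,0],[0.15,-0.047,-0.026],1],[[-0.192,0,0],[0.15,-0.047,-0.026],1],[[-0.192,0,0],[0.15,-0.047,-0.026],1],[[-0.192,0,0],[0.15,-0.047,-0.026],1],[[-0.192,0,0],[0.18,-0.047,-0.026],1],[[-0.192,0,0],[0.21,-0.047,-0.026],1],[[-0.192,0,0],[0.23,-0.047,-0.026],1],[[-0.192,0,0],[0.244,-0.047,-0.026],1],[[-0.192,0,0],[0.244,-0.047,-0.026],1],[[-0.192,0,0],[0.244,-0.047,-0.026],-1],[[-0.192,0,0],[0.244,-0.047,-0.026],-1],[[-0.192,0,0],[0.244,-0.047,-0.026],-1],[[-0.192,0,0],[0.244,-0.047,-0.026],-1],[[-0.192,0,0],[0.244,-0.047,-0.026],-1],[[-0.192,0,0],[0.244,-0.047,-0.026],-1],[[-0.192,0,0],[0.244,-0.047,-0.026],-1],[[-0.192,0,0],[0.244,-0.047,-0.026],-1]], "grip_force": 30}}

```text
t: 6.8
tcp_pos: [0.646, -0.023, 0.0065]
ee_rot: [-0.067, -0.704, -0.067, 0.704]
wrist_force: [0.2, -0.2, -0.1]
width: 0.0312
```

Run:
```python
from h import *
p=sensors.sense()['tcp_pos']
go([p[0],p[1],.12],-79);go([.561,.341,.12],-98);go([.561,.341,.02],-98)
```

```text
[ 0.646 -0.023  0.12 ] -79 -> [-0.0018, 0.0, -0.0001] [-0.1135, 0.0, 0.0]
[0.561 0.341 0.12 ] -98 -> [0.3298, 0.0, -0.0001] [-0.1135, -0.3735, 0.0147]
[0.561 0.341 0.02 ] -98 -> [0.3298, 0.0, -0.0001] [-0.0135, -0.3735, 0.0147]
```

Request:
{"api": "drive_tool", "payload": {"motion": [[[0,0,0],[0,0,0],-1],[[0,0,0],[0,0,0],-1],[[0,0,0],[0,0,0],-1],[[0,0,0],[0,0,0],-1],[[0,0,0],[-0.04,0,0],-1],[[0,0,0],[-0.08,0,0],-1],[[0,0,0],[-0.114,0,0],-1],[[0,0,0],[-0.114,0,0],-1]]}}

```text
t: 7.6
tcp_pos: [0.6496, -0.023, 0.126]
ee_rot: [0.067, 0.708, 0.067, -0.7]
wrist_force: [1.7, -0.2, -1.6]
width: 0.0217
```

Request:
{"api": "drive_tool", "payload": {"motion": [[[0.33,0,0],[0,-0.374,0.015],-1],[[0.33,0,0],[0,-0.374,0.015],-1],[[0.33,0,0],[0,-0.374,0.015],-1],[[0.33,0,0],[0,-0.374,0.015],-1],[[0.33,0,0],[0,-0.374,0.015],-1],[[0.33,0,0],[0,-0.374,0.015],-1],[[0.33,0,0],[0,-0.374,0.015],-1],[[0.33,0,0],[0,-0.374,0.015],-1],[[0.33,0,0],[0,-0.374,0.015],-1],[[0.33,0,0],[0,-0.374,0.015],-1]]}}

```text
t: 8.6
tcp_pos: [0.5598, 0.3409, 0.119]
ee_rot: [0.048, -0.705, 0.05, 0.706]
wrist_force: [0.4, -0.9, -2.5]
width: 0.0215
```

Run:
```python
from h import *
print(sensors.sense()['width'])
go([.561,.341,.06],-98);go([.561,.341,.014],-98)
m,im=snap('wrist','w4');np.save('w4.npy',m,allow_pickle=True)
```

```text
0.021465640551013986
[0.561 0.341 0.06 ] -98 -> [0.001, 0.0014, -0.0025] [0.059, -0.0004, -0.0013]
[0.561 0.341 0.014] -98 -> [0.001, 0.0014, -0.0025] [0.105, -0.0005, -0.0013]
```

View pics/w4.png

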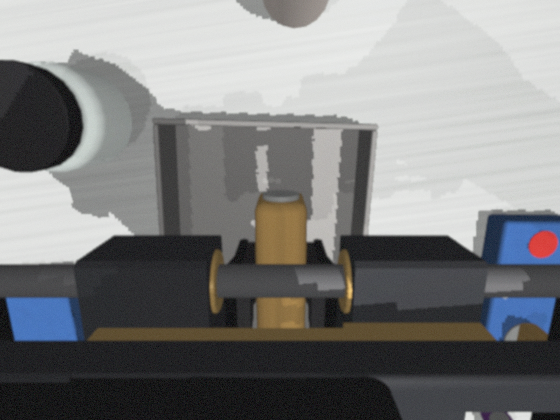

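Request:
{"api": "drive_tool", "payload": {"motion": [[[0,0,0],[0,0,0.015],-1],[[0,0,0],[0.035,0,0.015],-1],[[0,0,0],[0.07,0,0.015],-1],[[0,0,0],[0.095,0,0.015],-1],[[0,0,0],[0.106,0,0.015],-1],[[0,0,0],[0.106,0,0.015],-1],[[0,0,0],[0.106,0,0.015],-1],[[0,0,0],[0.106,0,0.015],0.1],[[0,0,0],[0.106,0,0.015],0.1],[[0,0,0],[0.106,0,0.015],0.1],[[0,0,0],[0.106,0,0.015],0.1],[[0,0,0],[0.106,0,0.015],0.1],[[0,0,0],[0.06,0,0.015],0.1],[[0,0,0],[0.02,0,0.015],0.1],[[0,0,0],[-0.02,0,0.015],0.1],[[0,0,0],[-0.02,0,0.015],1],[[0,0,0],[-0.02,0,0.015],1]]}}

```text
t: 10.35
tcp_pos: [0.5461, 0.3438, 0.1417]
ee_rot: [-0.05, 0.706, -0.049, -0.705]
wrist_force: [0.4, -1.1, -0.7]
width: 0.0573
```

Run:
```python
from h import *
print(sensors.sense()['tcp_pos'])
go([.652,-.167,.14],-90)
m,im=snap('wrist','w5')
m,im=snap('top','t5')
for c in ['red','yellow','brass','blue']: print(c,[(np.round(b[0],1).tolist(),int(b[1])) for b in blobs(im,c)])
```

```text
[0.54612501 0.34380543 0.14168864]
[ 0.652 -0.167  0.14 ] -90 -> [-0.1399, -0.0019, 0.0012] [0.0013, 0.491, -0.1761]
red [([179.6, 152.7], 53), ([422.1, 226.9], 875), ([296.0, 222.0], 37), ([248.5, 224.7], 34)]
yellow [([347.7, 179.6], 250)]
brass [([186.8, 80.4], 225), ([46.8, 130.0], 1042), ([341.1, 183.2], 30), ([474.5, 223.0], 348), ([173.7, 224.7], 48), ([297.5, 250.3], 46), ([243.7, 252.6], 58)]
blue [([529.6, 226.6], 2421), ([296.3, 235.3], 582), ([247.0, 238.2], 615), ([100.2, 242.5], 834)]
```

Request:
{"api": "drive_tool", "payload": {"motion": [[[-0.14,0,0],[0,0.491,-0.176],1],[[-0.14,0,0],[0,0.491,-0.176],1],[[-0.14,0,0],[0,0.491,-0.176],1],[[-0.14,0,0],[0,0.491,-0.176],1],[[-0.14,0,0],[0,0.491,-0.176],1],[[-0.14,0,0],[0,0.491,-0.176],1],[[-0.14,0,0],[0,0.491,-0.176],1],[[-0.14,0,0],[0,0.491,-0.176],1],[[-0.14,0,0],[0,0.491,-0.176],1],[[-0.14,0,0],[0,0.491,-0.176],1],[[-0.14,0,0],[0,0.491,-0.176],1],[[-0.14,0,0],[0,0.491,-0.176],1],[[-0.14,0,0],[0,0.491,-0.176],1],[[-0.14,0,0],[0,0.491,-0.176],1]]}}

```text
t: 11.85
tcp_pos: [0.6511, -0.1645, 0.1395]
ee_rot: [-0.0, -0.706, -0.002, 0.708]
wrist_force: [-0.3, 1.0, 0.1]
width: 0.0873
```

Run:
```python
from h import *
print(sensors.sense()['tcp_pos'],sensors.sense()['width'])
m,im=snap('wrist','w6')
b=max(blobs(im,'yellow',200),key=lambda b:b[1]);print(b[0],b[1],b[2],on_z(m,*b[0],.036),on_z(m,b[2][0]+b[2][2]/2,b[2][1],.036))
go([.651,-.167,.007],-90)
```

```text
[ 0.65112651 -0.16448672  0.13950453] 0.08732301181619831
[284.68730964 223.07918782] 985 [253 210  65  26] [ 0.64004933 -0.16853545  0.036     ] [ 0.65066463 -0.16909402  0.036     ]
[ 0.651 -0.167  0.007] -90 -> [0.0036, 0.0012, 0.0015] [0.1329, 0.0028, 0.0002]
```

View pics/w6.png

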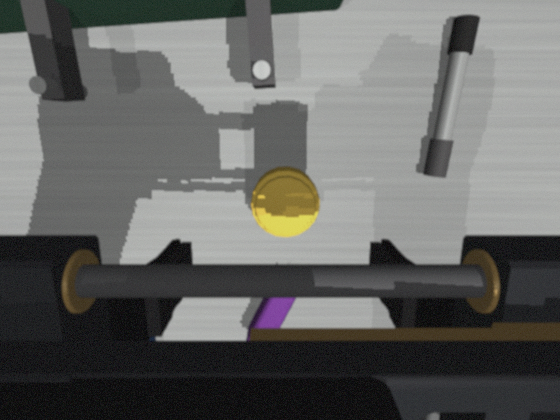

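Request:
{"api": "drive_tool", "payload": {"motion": [[[0,0,0],[0.04,0.003,0],1],[[0,0,0],[0.08,0.003,0],1],[[0,0,0],[0.11,0.003,0],1],[[0,0,0],[0.132,0.003,0],1],[[0,0,0],[0.132,0.003,0],1],[[0,0,0],[0.132,0.003,0],-1],[[0,0,0],[0.132,0.003,0],-1],[[0,0,0],[0.132,0.003,0],-1],[[0,0,0],[0.132,0.003,0],-1],[[0,0,0],[0.132,0.003,0],-1],[[0,0,0],[0.132,0.003,0],-1],[[0,0,0],[0.132,0.003,0],-1],[[0,0,0],[0.132,0.003,0],-1],[[0,0,0],[0.09,0.003,0],-1],[[0,0,0],[0.05,0.003,0],-1],[[0,0,0],[0.02,0.003,0],-1],[[0,0,0],[0.02,0.003,0],-1]]}}

```text
t: 13.6
tcp_pos: [0.6547, -0.171, 0.1257]
ee_rot: [0.001, 0.71, -0.001, -0.704]
wrist_force: [-0.0, -0.7, -0.2]
width: 0.0552
```

Run:
```python
from h import *
print(sensors.sense()['tcp_pos'],sensors.sense()['width'])
go([.47,.355,.12],-98)
```

```text
[ 0.65473372 -0.17104282  0.12568978] 0.055202058920781456
[0.47  0.355 0.12 ] -98 -> [0.1395, -0.0095, -0.0016] [0.0028, -0.526, 0.1849]
```

Request:
{"api": "drive_tool", "payload": {"motion": [[[0.14,0,0],[0,-0.522,0.181],-1],[[0.14,0,0],[0,-0.522,0.181],-1],[[0.14,0,0],[0,-0.522,0.181],-1],[[0.14,0,0],[0,-0.522,0.181],-1],[[0.14,0,0],[0,-0.522,0.181],-1],[[0.14,0,0],[0,-0.522,0.181],-1],[[0.14,0,0],[0,-0.522,0.181],-1],[[0.14,0,0],[0,-0.522,0.181],-1],[[0.14,0,0],[0,-0.522,0.181],-1],[[0.14,0,0],[0,-0.522,0.181],-1],[[0.14,0,0],[0,-0.522,0.181],-1],[[0.14,0,0],[0,-0.522,0.181],-1],[[0.14,0,0],[0,-0.522,0.181],-1],[[0.14,0,0],[0,-0.522,0.181],-1],[[0.14,0,0],[0,-0.522,0.181],-1]]}}

```text
t: 15.1
tcp_pos: [0.4714, 0.3495, 0.12]
ee_rot: [0.05, -0.705, 0.051, 0.705]
wrist_force: [0.2, 0.2, -0.7]
width: 0.0551
```

Run:
```python
from h import *
print(sensors.sense()['tcp_pos'],sensors.sense()['width'])
go([.47,.355,.013],-98)
m,im=snap('wrist','w7')
b=[b for b in blobs(im,'brass',100)];print([(x[0].round(),x[1]) for x in b])
```

```text
[0.47137551 0.3495216  0.11997891] 0.05508722040215047
[0.47  0.355 0.013] -98 -> [-0.0034, 0.0, -0.0017] [0.107, -0.0054, 0.0021]
[(array([272., 106.]), np.int32(3129)), (array([278., 237.]), np.int32(4728)), (array([143., 281.]), np.int32(832)), (array([418., 281.]), np.int32(837)), (array([351., 325.]), np.int32(7687))]
```

Request:
{"api": "drive_tool", "payload": {"motion": [[[0,0,0],[0.04,-0.005,0],-1],[[0,0,0],[0.075,-0.005,0],-1],[[0,0,0],[0.1,-0.005,0],-1],[[0,0,0],[0.107,-0.005,0],-1],[[0,0,0],[0.107,-0.005,0],-1],[[0,0,0],[0.107,-0.005,0],0.7],[[0,0,0],[0.107,-0.005,0],0.7],[[0,0,0],[0.107,-0.005,0],0.7],[[0,0,0],[0.107,-0.005,0],0.7],[[0,0,0],[0.107,-0.005,0],0.7],[[0,0,0],[0.06,-0.005,0],0.7],[[0,0,0],[0.02,-0.005,0],0.7],[[0,0,0],[-0.03,-0.005,0],0.7],[[0,0,0],[-0.03,-0.005,0],0]]}}

```text
t: 16.55
tcp_pos: [0.4748, 0.3601, 0.1579]
ee_rot: [-0.053, 0.709, -0.046, -0.702]
wrist_force: [0.4, 1.4, 0.2]
width: 0.0713
```

Run:
```python
from h import *
print(sensors.sense()['tcp_pos'],sensors.sense()['width'])
go([.50,.08,.25],-90)
```

```text
[0.47476968 0.36009848 0.15789938] 0.0712966431913904
[0.5  0.08 0.25] -90 -> [-0.1399, -0.0105, 0.0098] [-0.0944, 0.2729, -0.065]
```

Request:
{"api": "drive_tool", "payload": {"motion": [[[-0.14,-0.01,0.01],[-0.094,0.273,-0.055],0],[[-0.14,-0.01,0.01],[-0.094,0.273,-0.055],0],[[-0.14,-0.01,0.01],[-0.094,0.273,-0.055],0],[[-0.14,-0.01,0.01],[-0.094,0.273,-0.055],0],[[-0.14,-0.01,0.01],[-0.094,0.273,-0.055],0],[[-0.14,-0.01,0.01],[-0.094,0.273,-0.055],0],[[-0.14,-0.01,0.01],[-0.094,0.273,-0.055],0],[[-0.14,-0.01,0.01],[-0.094,0.273,-0.055],0],[[-0.14,-0.01,0.01],[-0.094,0.273,-0.055],0],[[-0.14,-0.01,0.01],[-0.094,0.273,-0.055],0]]}}

```text
t: 17.55
tcp_pos: [0.4871, 0.0804, 0.2439]
ee_rot: [-0.004, -0.703, 0.002, 0.711]
wrist_force: [0.1, 0.5, 0.4]
width: 0.0435
```

Run:
```python
from h import *
print(sensors.sense()['tcp_pos'],sensors.sense()['ee_rot'])
m,im=snap('wrist','w8');np.save('w8.npy',m,allow_pickle=True)
for c,z in ('red',.025),('brass',.065): print(c,[(np.round(b[0],1).tolist(),int(b[1]),on_z(m,*b[0],z).round(4).tolist()) for b in blobs(im,c,80)])
```

```text
[0.48708766 0.0804395  0.24387848] [-0.00439646 -0.70290049  0.00204901  0.71127166]
red [([365.0, 144.8], 307, [0.5272, -0.0128, 0.025]), ([236.0, 149.2], 303, [0.5221, 0.125, 0.025])]
brass [([29.1, 124.3], 2295, [0.548, 0.3128, 0.065]), ([48.6, 185.8], 680, [0.4897, 0.3042, 0.065]), ([34.8, 187.1], 204, [0.4883, 0.3178, 0.065]), ([366.0, 226.2], 610, [0.4487, -0.0092, 0.065]), ([225.5, 227.0], 397, [0.4477, 0.1333, 0.065]), ([168.1, 281.5], 699, [0.3874, 0.1958, 0.065]), ([392.8, 281.6], 690, [0.3871, -0.0419, 0.065]), ([361.6, 332.8], 5100, [0.3253, -0.0126, 0.065])]
```

View pics/w8.png

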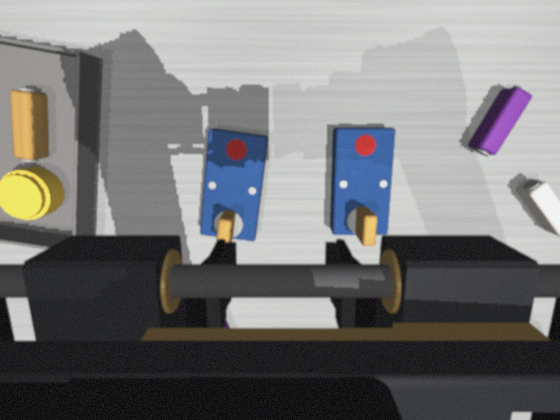

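Run:
```python
from h import *
m=np.load('w8.npy',allow_pickle=True).item();im=cv2.imread('pics/w8.png')[:,:,::-1]
g=cv2.cvtColor(im,cv2.COLOR_RGB2GRAY).astype(float)
def ctr(u,v,r=6):
    w=g[v-r:v+r+1,u-r:u+r+1];w=np.clip(w-(w.max()+np.median(w))/2,0,None);Y,X=np.mgrid[v-r:v+r+1,u-r:u+r+1];return (X*w).sum()/w.sum(),(Y*w).sum()/w.sum()
for k,a,b,sp in ('L',(212,185),(252,190),(236,149.2)),('M',(344,184),(384,184),(365,144.8)):
    A,B=[on_z(m,*ctr(*p),.025) for p in (a,b)];S=on_z(m,*sp,.025);d=A-B
    mid=(A+B)/2;v=S-mid
    print(k,'screws',A.round(4),B.round(4),'yaw from screws',np.degrees(np.arctan2(-d[0],d[1])).round(1),'yaw mid->spot',np.degrees(np.arctan2(v[1],v[0])).round(1),np.linalg.norm(v))
    for n in (u:=[np.arctan2(-d[0],d[1])]):
        print(' grip pred',(S[:2]-.084*np.array([np.cos(n),np.sin(n)])).round(4))
for b in blobs(im,'blue',1000):
    ct=max(cv2.findContours(b[3].astype(np.uint8),0,2)[0],key=len)[:,0]
    P=np.array([on_z(m,*q,.025)[:2] for q in ct if q[1]<225]);r=cv2.minAreaRect((P*1000).astype(np.float32));print(r)
```

```text
L screws [0.4832 0.1526 0.025 ] [0.4773 0.1088 0.025 ] yaw from screws -7.7 yaw mid->spot -7.7 0.042224906979583095
 grip pred [0.4388 0.1363]
M screws [0.4848 0.0086 0.025 ] [ 0.4853 -0.0354  0.025 ] yaw from screws 0.6 yaw mid->spot 0.8 0.042130142865926395
 grip pred [ 0.4432 -0.0137]
((491.7646179199219, -11.049942016601562), (105.94415283203125, 63.37326431274414), 0.5068768262863159)
((487.55694580078125, 129.39964294433594), (61.609622955322266, 104.91896057128906), 82.31932067871094)
```

Run:
```python
from h import *
go([.4432,-.0138,.11],-89.3);go([.4432,-.0138,.030],-89.3)
```

```text
[ 0.443 -0.014  0.11 ] -89.3 -> [-0.0091, 0.0119, -0.0091] [0.1353, 0.0927, 0.0427]
[ 0.443 -0.014  0.03 ] -89.3 -> [-0.0091, 0.0119, -0.0091] [0.2153, 0.092, 0.0417]
```

Request:
{"api": "drive_tool", "payload": {"motion": [[[-0.009,0.012,-0.009],[0.04,0.093,0.043],0],[[-0.009,0.012,-0.009],[0.09,0.093,0.043],0],[[-0.009,0.012,-0.009],[0.135,0.093,0.043],0],[[-0.009,0.012,-0.009],[0.135,0.093,0.043],0],[[-0.009,0.012,-0.009],[0.135,0.093,0.043],0],[[-0.009,0.012,-0.009],[0.135,0.093,0.043],0],[[-0.009,0.012,-0.009],[0.135,0.093,0.043],0]]}}

```text
t: 18.3
tcp_pos: [0.4453, -0.0142, 0.1125]
ee_rot: [0.004, 0.709, 0.004, -0.705]
wrist_force: [0.0, -0.6, 0.9]
width: 0.0434
```

Run:
```python
from h import *
s=sensors.sense();print(s['tcp_pos'],np.round(s['joints'],2))
m,im=snap('wrist','w9')
for c,z in ('red',.025),: print(c,[(np.round(b[0],1).tolist(),int(b[1]),on_z(m,*b[0],z).round(4).tolist()) for b in blobs(im,c,80)])
go([.4432,-.0138,.030],-89.3)
```

```text
[ 0.4452664  -0.01423785  0.11253603] [-0.    0.24 -0.07  2.17  0.02  0.72 -1.65]
red [([278.1, 98.8], 814, [0.5272, -0.0125, 0.025]), ([75.7, 104.2], 818, [0.5221, 0.1253, 0.025])]
[ 0.443 -0.014  0.03 ] -89.3 -> [-0.0012, -0.0054, 0.0002] [0.0826, -0.0006, 0.0024]
```

Request:
{"api": "drive_tool", "payload": {"motion": [[[0,0,0],[0.03,0,0.001],0],[[0,0,0],[0.06,0,0.001],0],[[0,0,0],[0.08,0,0.001],0],[[0,0,0],[0.08,0,0.001],0],[[0,0,0],[0.08,0,0.001],0],[[0,0,0],[0.08,0,0.001],-1],[[0,0,0],[0.08,0,0.001],-1],[[0,0,0],[0.08,0,0.001],-1],[[0,0,0],[0.08,0,0.001],-1],[[0,0,0],[0.08,0,0.001],-1],[[0,0,0],[0.08,0,0.001],-1],[[0,0,0],[0.08,0,0.001],-1]], "grip_force": 30}}

```text
t: 19.55
tcp_pos: [0.4426, -0.0145, 0.0314]
ee_rot: [0.003, 0.708, 0.004, -0.706]
wrist_force: [-1.5, 3.9, 6.2]
width: 0.0138
```

Run:
```python
from h import *
s=sensors.sense();print(s['tcp_pos'],s['width'],s['wrist_force'])
m,im=snap('wrist','w10')
for c,z in ('red',.025),: print(c,[(np.round(b[0],1).tolist(),int(b[1]),on_z(m,*b[0],z).round(4).tolist()) for b in blobs(im,c,80)])
go([.6256,-.0275,.030],-86.8);go([.6556,-.0292,.030],-86.8)
```

```text
[ 0.44255239 -0.01451056  0.0313812 ] 0.013844898941427845 [-1.47879981  3.85462585  6.22102392]
red [([278.6, 80.0], 1920, [0.5274, -0.0135, 0.025])]
[ 0.626 -0.028  0.03 ] -86.8 -> [-0.0453, -0.0019, 0.0006] [0.0017, 0.0149, -0.1829]
[ 0.656 -0.029  0.03 ] -86.8 -> [-0.0453, -0.0019, 0.0006] [0.0017, 0.0169, -0.2129]
```

Request:
{"api": "drive_tool", "payload": {"motion": [[[-0.004,0,0],[0,0.001,-0.01],-1],[[-0.008,0,0],[0,0.002,-0.025],-1],[[-0.012,0,0],[0,0.003,-0.04],-1],[[-0.016,0,0],[0,0.0045,-0.055],-1],[[-0.02,0,0],[0,0.006,-0.07],-1],[[-0.024,0,0],[0,0.007,-0.085],-1],[[-0.028,0,0],[0,0.008,-0.1],-1],[[-0.032,0,0],[0,0.0095,-0.115],-1],[[-0.036,0,0],[0,0.0105,-0.13],-1],[[-0.04,0,0],[0,0.012,-0.145],-1],[[-0.043,0,0],[0,0.013,-0.16],-1],[[-0.045,0,0],[0,0.014,-0.172],-1],[[-0.045,0,0],[0,0.015,-0.18],-1],[[-0.045,0,0],[0,0.015,-0.183],-1],[[-0.045,0,0],[0,0.015,-0.183],-1],[[-0.045,0,0],[0,0.015,-0.183],-1]]}}

```text
t: 21.2
tcp_pos: [0.625, -0.0289, 0.0307]
ee_rot: [0.019, 0.707, 0.019, -0.707]
wrist_force: [-0.1, -0.0, -3.1]
width: 0.0143
```

Run:
```python
from h import *
s=sensors.sense();print(s['tcp_pos'],s['width'],s['wrist_force'])
m,im=snap('wrist','w11');np.save('w11.npy',m,allow_pickle=True)
for c,z in ('red',.025),: print(c,[(np.round(b[0],1).tolist(),int(b[1]),on_z(m,*b[0],z).round(4).tolist()) for b in blobs(im,c,80)])
print('tip exp',proj(m,[.7395,-.0245,.037]),'disc exp',proj(m,[.7395,-.0245,.078]))
```

```text
[ 0.62499047 -0.02885272  0.03065746] 0.014251199195313138 [-5.27966274e-02 -2.63456329e-03 -3.07074241e+00]
red [([280.4, 85.1], 1938, [0.7074, -0.0251, 0.025])]
tip exp [283.36371123  -3.34193975] disc exp [284.73417763 -53.21985937]
```

View pics/w11.png

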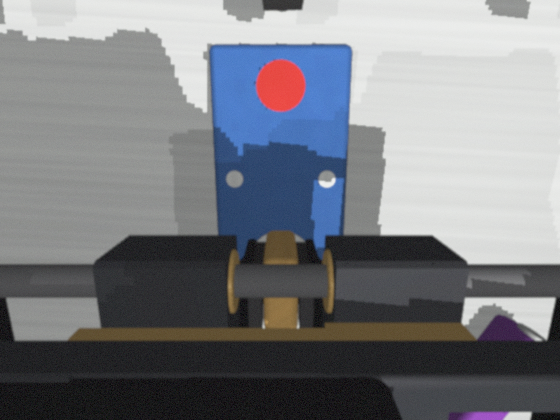

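Request:
{"api": "drive_tool", "payload": {"motion": [[[0,0,0],[0,0,-0.008],-1],[[0,0,0],[0,0,-0.016],-1],[[0,0,0],[0,0.001,-0.024],-1],[[0,0,0],[0,0.001,-0.03],-1],[[0,0,0],[0,0.001,-0.032],-1],[[0,0,0],[0,0.001,-0.032],-1],[[0,0,0],[0,0.001,-0.032],-1],[[0,0,0],[0,0.001,-0.032],-1]]}}

```text
t: 22.05
tcp_pos: [0.657, -0.0281, 0.0311]
ee_rot: [0.019, 0.707, 0.019, -0.707]
wrist_force: [0.2, 0.5, -3.7]
width: 0.0136
```

Run:
```python
from h import *
s=sensors.sense();print(s['tcp_pos'],s['width'],s['wrist_force'],toolR().as_matrix().round(3).tolist())
m,im=snap('wrist','w12');np.save('w12.npy',m,allow_pickle=True)
for c,z in ('red',.025),: print(c,[(np.round(b[0],1).tolist(),int(b[1]),b[2],on_z(m,*b[0],z).round(4).tolist()) for b in blobs(im,c,80)])
R=Ro.from_quat(np.roll(s['ee_rot'],-1))
```

```text
[ 0.65700685 -0.02813918  0.03108548] 0.0135551452185743 [ 0.2273908   0.4914067  -3.70855583] [[0.001, 0.054, -0.999], [-0.0, -0.999, -0.054], [-1.0, 0.0, -0.001]]
red [([281.1, 104.9], 257, array([264, 100,  36,  11], dtype=int32), [0.7309, -0.0252, 0.025])]
```

View pics/w12.png

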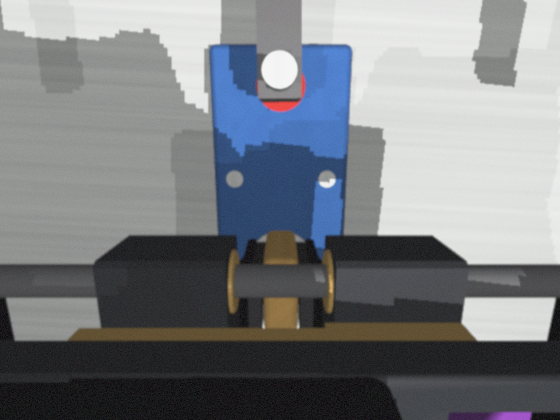

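Run:
```python
from h import *
m=np.load('w12.npy',allow_pickle=True).item()
print('spot',on_z(m,280.6,85.1,.025))
for z in (.075,.078,.085): print(z,on_z(m,279.5,70,z))
print('nose front top',on_z(m,280,98,.075), 'cam',-m['R'].T@m['t'])
```

```text
spot [ 0.73948073 -0.02448034  0.025     ]
0.075 [ 0.73920342 -0.02405764  0.075     ]
0.078 [ 0.73880447 -0.02408301  0.078     ]
0.085 [ 0.73787359 -0.0241422   0.085     ]
nose front top [ 0.73080418 -0.02467534  0.075     ] cam [ 0.72349644 -0.02505641  0.19311341]
```

Request:
{"api": "drive_tool", "payload": {"motion": [[[0,0,0],[0,0,0],-0.1],[[0,0,0],[0,0,0],-0.1],[[0,0,0],[0,0,0],-0.1],[[0,0,0],[0,0,0],-0.1],[[0,0,0],[0,0,0],-0.1],[[0,0,0],[-0.03,0,0],-0.1],[[0,0,0],[-0.06,0,0.01],-0.1],[[0,0,0],[-0.09,0,0.03],-0.1],[[0,0,0],[-0.12,0,0.07],-0.1],[[0,0,0],[-0.12,0,0.07],-0.1],[[0,0,0],[-0.12,0,0.07],-0.1]]}}

```text
t: 23.2
tcp_pos: [0.5877, -0.032, 0.1522]
ee_rot: [0.019, 0.708, 0.019, -0.705]
wrist_force: [0.1, -0.1, -0.4]
width: 0.0391
```

Run:
```python
from h import *
s=sensors.sense();print(s['tcp_pos'],s['width'])
m,im=snap('wrist','w13')
print([(np.round(b[0],1).tolist(),int(b[1]),b[2]) for b in blobs(im,'red',30)])
go([.4388,.1363,.11],-97.7)
```

```text
[ 0.58765375 -0.03197762  0.1521743 ] 0.03907091451726273
[([280.4, 9.6], 371, array([266,   0,  29,  20], dtype=int32))]
[0.439 0.136 0.11 ] -97.7 -> [0.1886, -0.0023, -0.0001] [0.0408, -0.176, 0.1397]
```

Request:
{"api": "drive_tool", "payload": {"motion": [[[0.189,0,0],[0,-0.176,0.139],-0.1],[[0.189,0,0],[0,-0.176,0.139],-0.1],[[0.189,0,0],[0,-0.176,0.139],-0.1],[[0.189,0,0],[0,-0.176,0.139],-0.1],[[0.189,0,0],[0,-0.176,0.139],-0.1],[[0.189,0,0],[0.02,-0.176,0.139],-0.1],[[0.189,0,0],[0.041,-0.176,0.139],-0.1],[[0.189,0,0],[0.041,-0.176,0.139],-0.1],[[0.189,0,0],[0.041,-0.176,0.139],-0.1]]}}

```text
t: 24.15
tcp_pos: [0.4393, 0.1365, 0.1091]
ee_rot: [0.047, -0.705, 0.048, 0.706]
wrist_force: [-0.6, -0.6, 0.6]
width: 0.0393
```

Run:
```python
from h import *
s=sensors.sense();print(s['tcp_pos'],s['width'])
m,im=snap('wrist','w14')
b=max(blobs(im,'red',100),key=lambda b:b[1]);S=on_z(m,*b[0],.025);print(b[0],b[1],S)
for b in blobs(im,'blue',1000):
    ct=max(cv2.findContours(b[3].astype(np.uint8),0,2)[0],key=len)[:,0]
    P=np.array([on_z(m,*q,.025)[:2] for q in ct if q[1]<225]);print(cv2.minAreaRect((P*1000).astype(np.float32)))
a=np.radians(-7.7);p=S-.084*np.array([np.cos(a),np.sin(a),0]);p[2]=.03;go(p,-97.7)
```

```text
[0.43931048 0.13648673 0.10910352] 0.039314921462038306
[279.31198102  95.07117438] 843 [0.52225846 0.12517837 0.025     ]
((485.953857421875, 130.15245056152344), (61.76018524169922, 105.90083312988281), 82.29457092285156)
[0.439 0.136 0.03 ] -97.7 -> [-0.0006, -0.0011, -0.0] [0.0798, 0.0002, 0.0009]
```

Request:
{"api": "drive_tool", "payload": {"motion": [[[0,0,0],[0.03,0,0.001],-0.1],[[0,0,0],[0.06,0,0.001],-0.1],[[0,0,0],[0.079,0,0.001],-0.1],[[0,0,0],[0.079,0,0.001],-0.1],[[0,0,0],[0.079,0,0.001],-0.1],[[0,0,0],[0.079,0,0.001],-1],[[0,0,0],[0.079,0,0.001],-1],[[0,0,0],[0.079,0,0.001],-1],[[0,0,0],[0.079,0,0.001],-1],[[0,0,0],[0.079,0,0.001],-1],[[0,0,0],[0.079,0,0.001],-1],[[0,0,0],[0.079,0,0.001],-1]]}}

```text
t: 25.4
tcp_pos: [0.4385, 0.1367, 0.0314]
ee_rot: [-0.047, 0.706, -0.047, -0.705]
wrist_force: [-1.3, 0.7, 6.2]
width: 0.0139
```

Run:
```python
from h import *
s=sensors.sense();print(s['tcp_pos'],s['width'],s['wrist_force'])
m,im=snap('wrist','w15')
b=max(blobs(im,'red',100),key=lambda b:b[1]);S=on_z(m,*b[0],.025);print(b[0],b[1],S)
go([.6166,.1006,.031],-86.8)
```

```text
[0.43853816 0.13672851 0.03135947] 0.013876408983489519 [-1.30749057  0.68976506  6.17583684]
[279.46708464  80.92424242] 1914 [0.52228981 0.12519384 0.025     ]
[0.617 0.101 0.031] -86.8 -> [-0.1901, -0.0021, 0.0001] [0.0007, 0.012, -0.1813]
```

Request:
{"api": "drive_tool", "payload": {"motion": [[[-0.015,0,0],[0,0.001,-0.012],-1],[[-0.03,0,0],[0,0.002,-0.026],-1],[[-0.045,0,0],[0,0.003,-0.04],-1],[[-0.06,0,0],[0,0.004,-0.054],-1],[[-0.075,0,0],[0,0.005,-0.068],-1],[[-0.09,0,0],[0,0.006,-0.082],-1],[[-0.105,0,0],[0,0.007,-0.096],-1],[[-0.12,0,0],[0,0.008,-0.11],-1],[[-0.135,0,0],[0,0.009,-0.124],-1],[[-0.15,0,0],[0,0.01,-0.138],-1],[[-0.165,0,0],[0,0.011,-0.152],-1],[[-0.18,0,0],[0,0.012,-0.165],-1],[[-0.19,0,0],[0,0.012,-0.176],-1],[[-0.19,0,0],[0,0.012,-0.181],-1],[[-0.19,0,0],[0,0.012,-0.181],-1],[[-0.19,0,0],[0,0.012,-0.181],-1]]}}

```text
t: 27.05
tcp_pos: [0.6125, 0.1007, 0.031]
ee_rot: [-0.02, -0.705, -0.019, 0.709]
wrist_force: [-7.7, 0.5, 8.1]
width: 0.0137
```

Run:
```python
from h import *
s=sensors.sense();print(s['tcp_pos'],s['width'],s['wrist_force'])
m,im=snap('wrist','w16')
b=max(blobs(im,'red',100),key=lambda b:b[1]);S=on_z(m,*b[0],.025);print(b[0],b[1],S)
R=toolR();d=np.array([.7305,.107,0])-S;d[2]=0;print(R.inv().apply(d).round(4))
```

```text
[0.61250234 0.1007129  0.03100366] 0.013684100185442295 [-7.65806421  0.48665022  8.09766423]
[280.25469729  82.5026096 ] 1916 [0.69596175 0.10471939 0.025     ]
[-0.0002 -0.0004 -0.0346]
```

Request:
{"api": "drive_tool", "payload": {"motion": [[[0,0,0],[0,0,-0.008],-1],[[0,0,0],[0,0,-0.016],-1],[[0,0,0],[0,0,-0.024],-1],[[0,0,0],[0,0,-0.03],-1],[[0,0,0],[0,0,-0.032],-1],[[0,0,0],[0,0,-0.032],-1],[[0,0,0],[0,0,-0.032],-1],[[0,0,0],[0,0,-0.032],-1]]}}

```text
t: 27.9
tcp_pos: [0.6431, 0.102, 0.031]
ee_rot: [-0.02, -0.704, -0.019, 0.71]
wrist_force: [-10.4, -1.1, 11.0]
width: 0.0138
```

Run:
```python
from h import *
s=sensors.sense();print(s['tcp_pos'],s['width'],s['wrist_force'])
m,im=snap('wrist','w17');np.save('w17.npy',m,allow_pickle=True)
print('spot(grip frame)',on_z(m,280.25,82.5,.025))
g=cv2.cvtColor(im,cv2.COLOR_RGB2GRAY);hsv=cv2.cvtColor(im,cv2.COLOR_RGB2HSV)
w=((g>200)&(hsv[...,1]<40)).astype(np.uint8);w[:, :255]=0;w[:,310:]=0;w[130:]=0
n,l,st,ce=cv2.connectedComponentsWithStats(w)
for i in range(1,n):
    if st[i,4]>60: print(ce[i],st[i],on_z(m,*ce[i],.076))
```

```text
[0.64309467 0.10198416 0.03100722] 0.013842773815945097 [-10.41064282  -1.06286862  11.0323921 ]
spot(grip frame) [0.72652394 0.10594563 0.025     ]
[307.36686391  20.26035503] [305   0   5  40 169] [0.73990544 0.09864505 0.076     ]
[282.26067616  50.34430605] [ 264   31   37   40 1124] [0.73115817 0.10568286 0.076     ]
```

View pics/w17.png

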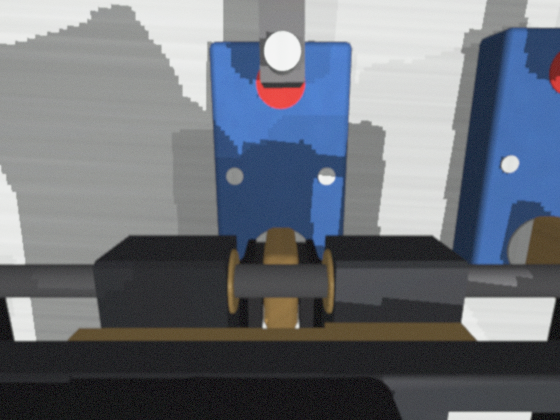

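Request:
{"api": "drive_tool", "payload": {"motion": [[[0,0,0],[0,0,-0.002],-1],[[0,0,0],[0,0,-0.004],-1],[[0,0,0],[0,0,-0.005],-1],[[0,0,0],[0,0,-0.005],-1],[[0,0,0],[0,0,-0.005],-1]]}}

```text
t: 28.45
tcp_pos: [0.6477, 0.1022, 0.031]
ee_rot: [-0.02, -0.703, -0.019, 0.71]
wrist_force: [-11.2, -0.3, 11.2]
width: 0.0139
```

```bash
cat > chk.py <<'E'
from h import *
s=sensors.sense();print(s['tcp_pos'],s['width'],s['wrist_force'])
m,im=snap('wrist','w18')
print('spot(grip frame)',on_z(m,280.25,82.5,.025))
b=max(blobs(im,'red',20),key=lambda b:b[1]);print(b[0],b[1],b[2])
g=cv2.cvtColor(im,cv2.COLOR_RGB2GRAY);hsv=cv2.cvtColor(im,cv2.COLOR_RGB2HSV)
w=((g>200)&(hsv[...,1]<40)).astype(np.uint8);w[:, :255]=0;w[:,310:]=0;w[130:]=0
n,l,st,ce=cv2.connectedComponentsWithStats(w)
for i in range(1,n):
    if st[i,4]>300: print(ce[i],st[i],on_z(m,*ce[i],.076))
E
python3 chk.py
```

```text
[0.64765505 0.10222228 0.03100546] 0.013935841887106216 [-11.23757259  -0.29738892  11.24508599]
spot(grip frame) [0.73109503 0.10620009 0.025     ]
[554.50543478  83.60326087] 368 [548  62  12  42]
[282.2293578   68.30275229] [ 265   49   36   39 1090] [0.73064421 0.10565948 0.076     ]
```

Request:
{"api": "drive_tool", "payload": {"motion": [[[0,0,0],[0,0,0.002],-1],[[0,0,0],[0,0,0.004],-1],[[0,0,0],[0,0,0.004],-1],[[0,0,0],[0,0,0.004],-0.1],[[0,0,0],[0,0,0.004],-0.1],[[0,0,0],[0,0,0.004],-0.1],[[0,0,0],[0,0,0.004],-0.1],[[0,0,0],[0,0,0.004],-0.1],[[0,0,0],[0,0,0.004],-0.1]]}}

```text
t: 29.4
tcp_pos: [0.649, 0.102, 0.031]
ee_rot: [0.02, 0.707, 0.019, -0.706]
wrist_force: [-0.4, 0.0, -0.1]
width: 0.0385
```

```bash
python3 chk.py;python3 -c "
from h import *
im=cv2.imread('pics/w18.png')
print(proj(optics.camera_model('wrist'),[.7311,.1062,.025]))
g=cv2.cvtColor(im,cv2.COLOR_BGR2HSV);mk=cv2.inRange(g,(100,100,80),(125,255,255))
print([ (r,np.flatnonzero(mk[r])[[0,-1]].tolist()) for r in (110,140,200)])
for c in (230,330): print(c,np.flatnonzero(mk[:200,c])[0])
"
```

```text
[0.64895977 0.10199886 0.03104594] 0.03850281477677731 [-0.37117043  0.01618632 -0.11111895]
spot(grip frame) [0.73258329 0.10597083 0.025     ]
[553.40206186  86.41443299] 485 [545  63  15  45]
[280.8265787   71.26484449] [ 263   53   36   38 1061] [0.73068876 0.10572845 0.076     ]
[279.61485364  85.87596582]
[(110, [213, 559]), (140, [214, 559]), (200, [217, 559])]
230 46
330 47
```

Request:
{"api": "drive_tool", "payload": {"motion": [[[0,0,0],[-0.04,0,0],-0.1],[[0,0,0],[-0.08,0,0.02],-0.1],[[0,0,0],[-0.1,0.02,0.06],-0.1],[[0,0.8,0],[-0.1,0.06,0.13],-0.1],[[0,0.8,0],[-0.1,0.06,0.13],-0.1],[[0,0.8,0],[-0.1,0.06,0.13],-0.1],[[0,0.8,0],[-0.1,0.06,0.13],-0.1],[[0,0.8,0],[-0.1,0.06,0.13],-0.1],[[0,0.8,0],[-0.08,0.06,0.13],-0.1],[[0,0.8,0],[-0.06,0.06,0.13],-0.1],[[0,0.8,0],[-0.06,0.06,0.13],-0.1],[[0,0.8,0],[-0.06,0.06,0.13],-0.1]]}}

```text
t: 30.65
tcp_pos: [0.5256, 0.0, 0.1702]
ee_rot: [0.031, 0.884, 0.016, -0.466]
wrist_force: [0.3, -3.4, -2.4]
width: 0.0391
```

Run:
```python
from h import *
s=sensors.sense();print(s['tcp_pos'],np.round(s['joints'],2))
m,im=snap('wrist','w19');np.save('w19.npy',m,allow_pickle=True)
for k,p in ('1',[.739,-.0242,0]),('2',[.731,.1057,0]):
    print(k,[proj(m,[p[0],p[1],z]).round(1).tolist() for z in (.025,.037,.051,.075)])
u=cv2.resize(im[0:200,80:480],None,fx=2,fy=2,interpolation=cv2.INTER_CUBIC);cv2.imwrite('pics/w19c.png',u[:,:,::-1])
```

```text
[5.25588662e-01 2.18152266e-05 1.70178733e-01] [ 0.65  0.16 -0.82  2.33  1.08  0.21 -2.65]
1 [[307.6, 97.0], [308.9, 89.7], [310.6, 80.6], [313.6, 63.4]]
2 [[187.3, 94.1], [184.9, 86.6], [181.9, 77.2], [176.3, 59.5]]
```

View pics/w19c.png

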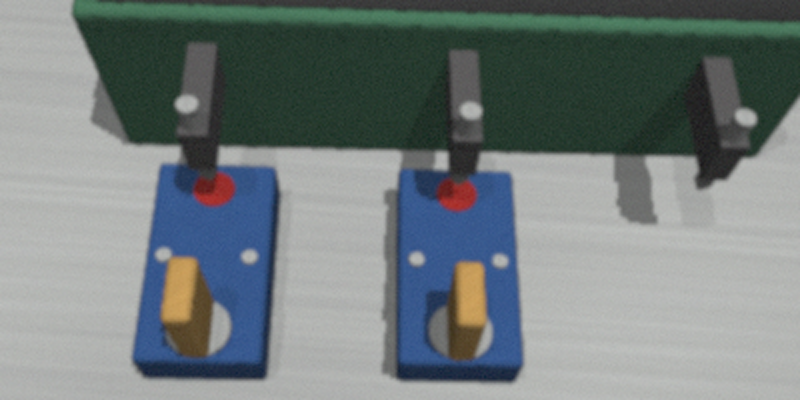

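Run:
```python
from h import *
go([.46,-.20,.25],-90)
```

```text
[ 0.46 -0.2   0.25] -90 -> [0.0747, -0.5965, -0.0272] [-0.1034, 0.2008, 0.024]
```

Request:
{"api": "drive_tool", "payload": {"motion": [[[0.075,-0.597,-0.027],[-0.103,0.2,0.024],-0.1],[[0.075,-0.597,-0.027],[-0.103,0.2,0.024],-0.1],[[0.075,-0.597,-0.027],[-0.103,0.2,0.024],-0.1],[[0.075,-0.597,-0.027],[-0.103,0.2,0.024],-0.1],[[0.075,-0.597,-0.027],[-0.103,0.2,0.024],-0.1],[[0.075,-0.597,-0.027],[-0.103,0.2,0.024],-0.1],[[0.075,-0.597,-0.027],[-0.103,0.2,0.024],-0.1],[[0.075,-0.597,-0.027],[-0.103,0.2,0.024],-0.1],[[0.075,-0.597,-0.027],[-0.103,0.2,0.024],-0.1],[[0.075,-0.597,-0.027],[-0.103,0.2,0.024],-0.1]]}}

```text
t: 31.7
tcp_pos: [0.4645, -0.1871, 0.2481]
ee_rot: [-0.007, -0.707, -0.009, 0.708]
wrist_force: [0.5, 0.5, 0.8]
width: 0.0392
```

Run:
```python
from h import *
s=sensors.sense();print(s['tcp_pos'],np.round(s['joints'],2))
go([.45,-.35,.25],-90)
```

```text
[ 0.46449391 -0.1871237   0.24808213] [ 1.11  0.29 -0.96  1.86  0.26  1.12 -1.5 ]
[ 0.45 -0.35  0.25] -90 -> [0.024, 0.0015, 0.0028] [-0.0024, 0.1625, 0.0184]
```

Request:
{"api": "drive_tool", "payload": {"motion": [[[0.024,0,0],[-0.002,0.162,0.018],-0.1],[[0.024,0,0],[-0.002,0.162,0.018],-0.1],[[0.024,0,0],[-0.002,0.162,0.018],-0.1],[[0.024,0,0],[-0.002,0.162,0.018],-0.1],[[0.024,0,0],[-0.002,0.162,0.018],-0.1],[[0.024,0,0],[-0.002,0.162,0.018],-0.1],[[0.024,0,0],[-0.002,0.162,0.018],-0.1]]}}

```text
t: 32.4
tcp_pos: [0.4507, -0.3491, 0.2506]
ee_rot: [0.001, -0.707, -0.001, 0.707]
wrist_force: [-0.5, 0.4, 0.1]
width: 0.0392
```

Run:
```python
from h import *
s=sensors.sense();print(s['tcp_pos'],np.round(s['joints'],2))
m,im=snap('wrist','w20');np.save('w20.npy',m,allow_pickle=True)
print([(np.round(b[0],1).tolist(),int(b[1]),b[2]) for b in blobs(im,'red',30)])
m,im=snap('top','t20')
for c in ['red','blue','brass']: print(c,[(np.round(b[0],1).tolist(),int(b[1])) for b in blobs(im,c)])
```

```text
[ 0.45065936 -0.34911982  0.25060169] [ 1.25  0.4  -0.88  1.72  0.33  1.18 -1.28]
[([285.0, 138.9], 8340, array([246,  85,  80, 134], dtype=int32))]
red [([179.6, 152.7], 53), ([298.3, 153.9], 15), ([419.1, 211.8], 105), ([421.4, 246.0], 40)]
blue [([298.8, 165.5], 518), ([255.6, 168.8], 520), ([100.2, 241.1], 839)]
brass [([186.8, 80.4], 225), ([46.8, 130.0], 1037), ([301.0, 176.6], 55), ([255.9, 180.3], 52), ([173.6, 217.6], 201), ([176.6, 243.6], 33)]
```

View pics/w20.png

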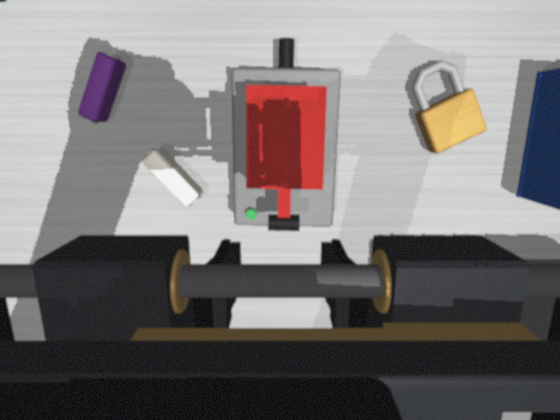

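Run:
```python
from h import *
m=np.load('w20.npy',allow_pickle=True).item();im=cv2.imread('pics/w20.png')[:,:,::-1]
for k,z,ps in ('box',.04,[(232,69),(340,70),(333,226),(236,224)]),('cover top',.092,[(246.5,85.5),(325.5,86.5),(322.5,189),(248.5,189)]),('bar@75',.075,[(284,222.5)]),('bar@90',.09,[(284,222.5)]):
    P=np.array([on_z(m,*p,z) for p in ps]);print(k,P[:,:2].round(4).tolist(),P.mean(0).round(4))
# refine box corners by gray edges: print line profiles
g=cv2.cvtColor(im,cv2.COLOR_RGB2GRAY)
print(g[150,225:250].tolist());print(g[150,322:345].tolist());print(g[60:80,300].tolist());print(g[210:238,320].tolist());print(g[205:238,284].tolist(),g[222,262:305].tolist())
```

```text
box [[0.5676, -0.3013], [0.5667, -0.4085], [0.405, -0.4076], [0.4072, -0.3004]] [ 0.4866 -0.3545  0.04  ]
cover top [[0.5472, -0.3202], [0.5465, -0.3884], [0.4565, -0.3886], [0.4564, -0.32]] [ 0.5017 -0.3543  0.092 ]
bar@75 [[0.4192, -0.3531]] [ 0.4192 -0.3531  0.075 ]
bar@90 [[0.4236, -0.353]] [ 0.4236 -0.353   0.09  ]
[131, 131, 131, 130, 128, 129, 133, 122, 98, 92, 93, 101, 103, 99, 104, 104, 99, 99, 101, 100, 94, 84, 71, 67, 64]
[104, 114, 137, 153, 159, 158, 159, 159, 159, 157, 156, 150, 148, 143, 155, 180, 192, 195, 193, 194, 192, 195, 193]
[203, 203, 202, 209, 208, 199, 166, 126, 110, 124, 141, 160, 168, 171, 169, 173, 173, 173, 174, 170]
[167, 166, 166, 166, 168, 166, 168, 165, 166, 168, 164, 165, 166, 165, 159, 153, 170, 195, 213, 216, 215, 212, 209, 210, 211, 209, 210, 206]
[106, 105, 107, 107, 108, 106, 110, 110, 109, 109, 106, 108, 84, 61, 47, 45, 51, 58, 62, 56, 53, 47, 44, 47, 76, 132, 181, 204, 206, 209, 210, 206, 208] [162, 165, 163, 165, 162, 146, 105, 70, 59, 57, 57, 60, 56, 61, 61, 62, 56, 58, 53, 58, 57, 57, 58, 59, 61, 58, 54, 58, 55, 54, 53, 58, 56, 56, 56, 59, 77, 115, 151, 166, 168, 167, 168]
```

Run:
```python
from h import *
m=np.load('w20.npy',allow_pickle=True).item();T=optics.camera_model('top')
print(tri((m,284,223),(T,672/3.3+220-.35,560/3.3+85-.35)))
# red cover front-top edge mid from top0
im=cv2.imread('pics/top0.png')[:,:,::-1]
go([.421,-.354,.12],-90);go([.421,-.354,.056],-90)
for th in np.arange(0,1.95,.1):
    a=.273+th;print(th.round(2),round(-.1298*(np.cos(.273)-np.cos(a))*1,4),round(-.1298*(np.sin(a)-np.sin(.273)),4))
```

```text
(array([ 0.42178056, -0.35249807,  0.08354139]), np.float64(0.000818038256586253))
[ 0.421 -0.354  0.12 ] -90 -> [-0.0012, 0.0005, 0.0025] [0.1307, 0.0043, 0.0294]
[ 0.421 -0.354  0.056] -90 -> [-0.0012, 0.0005, 0.0025] [0.1947, 0.0045, 0.0293]
0.0 -0.0 -0.0
0.1 -0.0041 -0.0123
0.2 -0.0094 -0.0241
0.3 -0.0159 -0.0354
0.4 -0.0235 -0.0459
0.5 -0.0321 -0.0556
0.6 -0.0416 -0.0645
0.7 -0.0519 -0.0723
0.8 -0.063 -0.0791
0.9 -0.0747 -0.0847
1.0 -0.0869 -0.0891
1.1 -0.0995 -0.0923
1.2 -0.1123 -0.0942
1.3 -0.1253 -0.0948
1.4 -0.1382 -0.0941
1.5 -0.1511 -0.0922
1.6 -0.1636 -0.0889
1.7 -0.1758 -0.0844
1.8 -0.1875 -0.0788
1.9 -0.1985 -0.072
```

Request:
{"api": "drive_tool", "payload": {"motion": [[[0,0,0.002],[0.04,0.003,0.029],0.2],[[0,0,0.002],[0.09,0.003,0.029],0.2],[[0,0,0.002],[0.13,0.003,0.029],0.2],[[0,0,0.002],[0.13,0.003,0.029],0.2],[[0,0,0.002],[0.15,0.003,0.029],0.2],[[0,0,0.002],[0.175,0.003,0.029],0.2],[[0,0,0.002],[0.191,0.003,0.029],0.2],[[0,0,0.002],[0.191,0.003,0.029],0.2],[[0,0,0.002],[0.191,0.003,0.029],0.2],[[0,0,0.002],[0.191,0.003,0.029],-1],[[0,0,0.002],[0.191,0.003,0.029],-1],[[0,0,0.002],[0.191,0.003,0.029],-1],[[0,0,0.002],[0.191,0.003,0.029],-1],[[0,0,0.002],[0.191,0.003,0.029],-1],[[0,0,0.002],[0.191,0.003,0.029],-1]], "grip_force": 20}}

```text
t: 34.0
tcp_pos: [0.4207, -0.3516, 0.0592]
ee_rot: [0.003, -0.707, -0.0, 0.708]
wrist_force: [-0.1, 5.7, 0.8]
width: 0.0297
```

Run:
```python
from h import *
s=sensors.sense();print(s['tcp_pos'],s['width'],s['wrist_force'],np.round(s['joints'],2))
m,im=snap('wrist','w21')
b=max(blobs(im,'red',100),key=lambda b:b[1]);print(b[0],b[1],b[2])
```

```text
[ 0.42070512 -0.35160013  0.05923815] 0.02968078171509628 [-0.05519034  5.65783293  0.80898361] [ 1.18  0.58 -0.74  1.95  0.53  0.82 -1.43]
[282.3018073  105.81781973] 43435 [177   0 213 264]
```

Request:
{"api": "drive_tool", "payload": {"motion": [[[0,0,0],[-0.012,-0.001,-0.004],-1],[[0,0,0],[-0.024,-0.001,-0.009],-1],[[0,0,0],[-0.035,-0.001,-0.016],-1],[[0,0,0],[-0.046,-0.001,-0.0235],-1],[[0,0,0],[-0.0556,-0.001,-0.032],-1],[[0,0,0],[-0.0645,-0.001,-0.0416],-1],[[0,0,0],[-0.0723,-0.001,-0.052],-1],[[0,0,0],[-0.079,-0.001,-0.063],-1],[[0,0,0],[-0.0847,-0.001,-0.0747],-1],[[0,0,0],[-0.089,-0.001,-0.087],-1],[[0,0,0],[-0.0923,-0.001,-0.0995],-1],[[0,0,0],[-0.0942,-0.001,-0.1123],-1],[[0,0,0],[-0.0942,-0.001,-0.1123],-1]]}}

```text
t: 35.35
tcp_pos: [0.5337, -0.3534, 0.1524]
ee_rot: [0.002, -0.706, 0.0, 0.708]
wrist_force: [0.7, 4.3, -16.3]
width: 0.0294
```

Run:
```python
from h import *
s=sensors.sense();print(s['tcp_pos'],s['width'],s['wrist_force'],np.round(s['joints'],2))
```

```text
[ 0.53373626 -0.3534189   0.15244512] 0.029437172128556698 [  0.7120518    4.25091342 -16.31349249] [ 1.05  0.6  -0.78  1.66  0.47  1.08 -1.44]
```

Request:
{"api": "drive_tool", "payload": {"motion": [[[0,0,0],[0.003,-0.001,-0.004],-1],[[0,0,0],[0.0034,-0.002,-0.013],-1],[[0,0,0],[0.004,-0.002,-0.026],-1],[[0,0,0],[0.006,-0.002,-0.039],-1],[[0,0,0],[0.0093,-0.002,-0.051],-1],[[0,0,0],[0.0138,-0.002,-0.0635],-1],[[0,0,0],[0.0194,-0.002,-0.075],-1],[[0,0,0],[0.026,-0.002,-0.086],-1],[[0,0,0],[0.026,-0.002,-0.086],-1],[[0,0,0],[0.026,-0.002,-0.086],-1]]}}

```text
t: 36.35
tcp_pos: [0.6195, -0.3547, 0.1264]
ee_rot: [0.002, -0.707, 0.003, 0.707]
wrist_force: [-1.5, -4.7, -4.1]
width: 0.0297
```

Run:
```python
from h import *
s=sensors.sense();p=s['tcp_pos'];print(p,s['width'],s['wrist_force'],np.round(s['joints'],2))
print('theta',np.arctan2(p[2]+.0187-.04,.5455-p[0])-.273)
```

```text
[ 0.61950445 -0.35465521  0.12644237] 0.02965534360190288 [-1.54439643 -4.68373086 -4.05775713] [ 0.91  0.73 -0.73  1.49  0.52  1.12 -1.5 ]
theta 1.9111014490778508
```

Request:
{"api": "drive_tool", "payload": {"motion": [[[0,0,0],[0,0,0],0.1],[[0,0,0],[0,0,0],0.1],[[0,0,0],[0,0,0],0.1],[[0,0,0],[0,0,0],0.1],[[0,0,0],[-0.03,0,0],0.1],[[0,0,0],[-0.07,0,0],0.1],[[0,0,0],[-0.1,0,0.01],0.1],[[0,0,0],[-0.12,0,0.05],-1],[[0,0,0],[-0.12,0,0.1],-1],[[0,0,0],[-0.12,0,0.15],-1],[[0,0,0],[-0.12,0,0.18],-1],[[0,0,0],[-0.12,0,0.18],-1],[[0,0,0],[-0.12,0,0.18],-1],[[0,0,0],[-0.12,0,0.18],-1]]}}

```text
t: 37.75
tcp_pos: [0.4407, -0.3513, 0.248]
ee_rot: [-0.002, 0.708, -0.001, -0.707]
wrist_force: [0.5, 0.3, 1.1]
width: 0.0031
```

Run:
```python
from h import *
s=sensors.sense();print(s['tcp_pos'],s['width'],s['wrist_force'])
m,im=snap('wrist','w22');np.save('w22.npy',m,allow_pickle=True)
for y in (-.371,-.336): print(proj(m,[.4975,y,.076]))
```

```text
[ 0.44067111 -0.35134606  0.24803539] 0.003149224113380674 [0.47904716 0.33316677 1.12705597]
[300.58689723 132.50513441]
[262.903373   132.60544847]
```

View pics/w22.png

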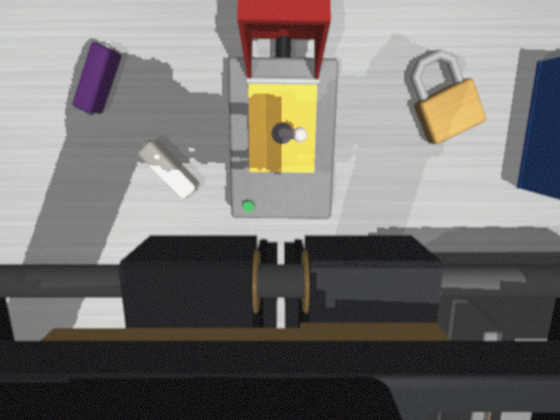

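Run:
```python
from h import *
go([.4975,-.403,.15],-90);go([.4975,-.403,.062],-90);go([.4975,-.354,.062],-90)
```

```text
[ 0.498 -0.403  0.15 ] -90 -> [-0.003, -0.0012, 0.0012] [0.0979, 0.0517, -0.0568]
[ 0.498 -0.403  0.062] -90 -> [-0.003, -0.0012, 0.0012] [0.1859, 0.0518, -0.0567]
[ 0.498 -0.354  0.062] -90 -> [-0.003, -0.0012, 0.0012] [0.1859, 0.0028, -0.0565]
```

Request:
{"api": "drive_tool", "payload": {"motion": [[[0,0,0],[0.04,0.052,-0.03],-1],[[0,0,0],[0.08,0.052,-0.057],-1],[[0,0,0],[0.11,0.052,-0.057],-1],[[0,0,0],[0.14,0.052,-0.057],-1],[[0,0,0],[0.17,0.052,-0.057],-1],[[0,0,0],[0.186,0.052,-0.057],-1],[[0,0,0],[0.186,0.052,-0.057],-1],[[0,0,0],[0.186,0.044,-0.057],-1],[[0,0,0],[0.186,0.036,-0.057],-1],[[0,0,0],[0.186,0.028,-0.057],-1],[[0,0,0],[0.186,0.02,-0.057],-1],[[0,0,0],[0.186,0.012,-0.057],-1],[[0,0,0],[0.186,0.006,-0.057],-1],[[0,0,0],[0.186,0.002,-0.057],-1],[[0,0,0],[0.186,0.002,-0.057],-1],[[0,0,0],[0.186,0.002,-0.057],-1]]}}

```text
t: 39.4
tcp_pos: [0.4961, -0.355, 0.0616]
ee_rot: [-0.002, 0.707, -0.002, -0.707]
wrist_force: [1.3, -4.2, 0.9]
width: 0.0007
```

Run:
```python
from h import *
s=sensors.sense();print(s['tcp_pos'],s['width'],s['wrist_force'])
```

```text
[ 0.49608133 -0.35501065  0.06164645] 0.0006532142600956135 [ 1.31155195 -4.23691126  0.88490039]
```

Request:
{"api": "drive_tool", "payload": {"motion": [[[0,0,0],[0,-0.002,0],-1],[[0,0,0],[0,-0.004,0],-1],[[0,0,0],[0,-0.004,0],-1],[[0,0,0],[0,-0.004,0],-1]]}}

```text
t: 39.8
tcp_pos: [0.496, -0.3543, 0.0618]
ee_rot: [-0.001, 0.707, -0.004, -0.707]
wrist_force: [1.6, -9.1, -1.4]
width: 0.0002
```

Request:
{"api": "drive_tool", "payload": {"motion": [[[0,0,0],[0,0.01,0],-1],[[0,0,0],[0,0.03,0],-1],[[0,0,0],[-0.03,0.04,0],-1],[[0,0,0],[-0.07,0.04,0],-1],[[0,0,0],[-0.11,0.03,0.02],-1],[[0,0,0],[-0.15,0.01,0.04],-1],[[0,0,0],[-0.188,0,0.057],-1],[[0,0,0],[-0.188,0,0.057],-1],[[0,0,0],[-0.188,0,0.057],-1]]}}

```text
t: 40.7
tcp_pos: [0.4388, -0.349, 0.2499]
ee_rot: [0.002, -0.707, 0.001, 0.707]
wrist_force: [-0.2, -0.6, -0.2]
width: 0.0005
```

Run:
```python
from h import *
s=sensors.sense();print(s['tcp_pos'],s['width'],s['wrist_force'])
m,im=snap('wrist','w23')
a=proj(m,[.4975,-.371,.076]);b=proj(m,[.4975,-.336,.076]);print(a,b)
hsv=cv2.cvtColor(im,cv2.COLOR_RGB2HSV);v,u=int(b[1]),int((a[0]+b[0])/2)
w=((hsv[...,1]<60)&(hsv[...,2]>110)).astype(np.uint8);k=np.zeros_like(w);k[v-15:v+16,u-30:u+31]=1;w*=k
n,l,st,ce=cv2.connectedComponentsWithStats(w);print([(ce[i].round(1),st[i,4],on_z(m,*ce[i],.076).round(4)) for i in range(1,n) if st[i,4]>15])
```

```text
[ 0.43875176 -0.34900114  0.24989147] 0.0004539463249342742 [-0.200897   -0.56901872 -0.17115774]
[302.95591794 129.86443165] [265.39865493 130.01232884]
[(array([287. , 130.2]), np.int32(78), array([ 0.4972, -0.3562,  0.076 ])), (array([266.3, 130.9]), np.int32(159), array([ 0.4966, -0.3368,  0.076 ]))]
```

Run:
```python
from h import *
go([.6195,-.3545,.2464],-90);go([.6195,-.3545,.1264],-90)
```

```text
[ 0.62  -0.354  0.246] -90 -> [-0.0049, 0.0021, 0.0025] [0.0019, 0.0044, -0.1811]
[ 0.62  -0.354  0.126] -90 -> [-0.0049, 0.0021, 0.0025] [0.1219, 0.0047, -0.1814]
```

Request:
{"api": "drive_tool", "payload": {"motion": [[[-0.004,0,0],[0,0.004,-0.05],0.2],[[-0.004,0,0],[0,0.004,-0.1],0.2],[[-0.004,0,0],[0,0.004,-0.15],0.2],[[-0.004,0,0],[0,0.004,-0.181],0.2],[[-0.004,0,0],[0,0.004,-0.181],0.2],[[-0.004,0,0],[0,0.004,-0.181],0.2],[[-0.004,0,0],[0.04,0.004,-0.181],0.2],[[-0.004,0,0],[0.08,0.004,-0.181],0.2],[[-0.004,0,0],[0.105,0.004,-0.181],0.2],[[-0.004,0,0],[0.12,0.004,-0.181],0.2],[[-0.004,0,0],[0.12,0.004,-0.181],0.2],[[-0.004,0,0],[0.12,0.004,-0.181],0.2],[[-0.004,0,0],[0.12,0.004,-0.181],-1],[[-0.004,0,0],[0.12,0.004,-0.181],-1],[[-0.004,0,0],[0.12,0.004,-0.181],-1],[[-0.004,0,0],[0.12,0.004,-0.181],-1],[[-0.004,0,0],[0.12,0.004,-0.181],-1]]}}

```text
t: 42.45
tcp_pos: [0.6204, -0.3548, 0.1301]
ee_rot: [-0.001, 0.707, -0.0, -0.707]
wrist_force: [0.5, -0.0, 1.8]
width: 0.0298
```

Run:
```python
from h import *
s=sensors.sense();p=s['tcp_pos'];print(p,s['width'],s['wrist_force'])
th0=np.arctan2(p[2]+.0187-.04,.5455-p[0])-.273;print(th0)
print('to closed',.5455-.125-p[0],.075-.0187-p[2])
for th in np.arange(1.8,-.05,-.1):
    a=.273+th;a0=.273+th0;print(round(th,1),[round(.1298*(np.sin(a0)-np.sin(a)),4),0,round(.1298*(np.cos(a)-np.cos(a0)),4)])
```

```text
[ 0.62041424 -0.35478164  0.13006856] 0.02983986295503867 [ 0.47814987 -0.02232213  1.84600159]
1.9009312983265825
to closed -0.19991423636775563 -0.07376856092248668
1.8 [np.float64(-0.0069), 0, np.float64(0.0111)]
1.7 [np.float64(-0.0125), 0, np.float64(0.0228)]
1.6 [np.float64(-0.017), 0, np.float64(0.035)]
1.5 [np.float64(-0.0203), 0, np.float64(0.0476)]
1.4 [np.float64(-0.0222), 0, np.float64(0.0604)]
1.3 [np.float64(-0.0229), 0, np.float64(0.0733)]
1.2 [np.float64(-0.0223), 0, np.float64(0.0863)]
1.1 [np.float64(-0.0204), 0, np.float64(0.0991)]
1.0 [np.float64(-0.0172), 0, np.float64(0.1117)]
0.9 [np.float64(-0.0128), 0, np.float64(0.1239)]
0.8 [np.float64(-0.0071), 0, np.float64(0.1356)]
0.7 [np.float64(-0.0004), 0, np.float64(0.1467)]
0.6 [np.float64(0.0074), 0, np.float64(0.157)]
0.5 [np.float64(0.0163), 0, np.float64(0.1665)]
0.4 [np.float64(0.026), 0, np.float64(0.1751)]
0.3 [np.float64(0.0365), 0, np.float64(0.1827)]
0.2 [np.float64(0.0478), 0, np.float64(0.1892)]
0.1 [np.float64(0.0596), 0, np.float64(0.1945)]
-0.0 [np.float64(0.0719), 0, np.float64(0.1986)]
```

Request:
{"api": "drive_tool", "payload": {"motion": [[[0,0,0],[-0.007,0,0.011],-1],[[0,0,0],[-0.0125,0,0.023],-1],[[0,0,0],[-0.017,0,0.035],-1],[[0,0,0],[-0.02,0,0.0475],-1],[[0,0,0],[-0.022,0,0.0605],-1],[[0,0,0],[-0.0225,0,0.0735],-1],[[0,0,0],[-0.022,0,0.0865],-1],[[0,0,0],[-0.02,0,0.099],-1],[[0,0,0],[-0.017,0,0.112],-1],[[0,0,0],[-0.0125,0,0.124],-1],[[0,0,0],[-0.007,0,0.1355],-1],[[0,0,0],[0,0,0.1465],-1],[[0,0,0],[0.0075,0,0.157],-1],[[0,0,0],[0.0165,0,0.1665],-1],[[0,0,0],[0.026,0,0.175],-1],[[0,0,0],[0.0365,0,0.1825],-1],[[0,0,0],[0.048,0,0.189],-1],[[0,0,0],[0.06,0,0.1945],-1],[[0,0,0],[0.06,0,0.1945],-1]]}}

```text
t: 44.35
tcp_pos: [0.4205, -0.3516, 0.0674]
ee_rot: [0.003, -0.704, -0.002, 0.71]
wrist_force: [-3.5, 6.4, 0.9]
width: 0.0297
```

Run:
```python
from h import *
s=sensors.sense();p=s['tcp_pos'];print(p,s['width'],s['wrist_force'])
print(np.arctan2(p[2]+.0187-.04,.5455-p[0])-.273)
```

```text
[ 0.42051372 -0.35160123  0.06740669] 0.0296753254899515 [-3.52392394  6.37640958  0.92477234]
0.0804067393771411
```

Request:
{"api": "drive_tool", "payload": {"motion": [[[0,0,0],[0.006,0,0.001],-1],[[0,0,0],[0.012,0,0.002],-1],[[0,0,0],[0.015,0,0.002],-1],[[0,0,0],[0.017,0,0.002],-1],[[0,0,0],[0.017,0,0.002],-1],[[0,0,0],[0.017,0,0.002],-1]]}}

```text
t: 44.95
tcp_pos: [0.4171, -0.3516, 0.0531]
ee_rot: [0.002, -0.702, -0.001, 0.712]
wrist_force: [-12.2, 8.9, 18.5]
width: 0.0297
```

Run:
```python
from h import *
s=sensors.sense();p=s['tcp_pos'];print(p,s['width'],s['wrist_force'])
```

```text
[ 0.41708343 -0.35161173  0.05314551] 0.029722914340070277 [-12.20559039   8.86489928  18.48040505]
```

Request:
{"api": "drive_tool", "payload": {"motion": [[[0,0,0],[0,0,0],0.2],[[0,0,0],[0,0,0],0.2],[[0,0,0],[0,0,0],0.2],[[0,0,0],[0,0,0],0.2],[[0,0,0],[-0.03,0,0],0.2],[[0,0,0],[-0.07,0,0],0.2],[[0,0,0],[-0.12,0,0],0.2],[[0,0,0],[-0.16,0,0],0.2],[[0,0,0],[-0.199,0,-0.031],0.2],[[0,0,0],[-0.199,0,-0.031],0.2],[[0,0,0],[-0.199,0,-0.031],0.2],[[0,0,0],[-0.199,0,-0.031],0.2]]}}

```text
t: 46.15
tcp_pos: [0.4532, -0.3546, 0.2501]
ee_rot: [0.001, -0.706, -0.0, 0.708]
wrist_force: [-0.3, -0.8, -0.1]
width: 0.0524
```

Run:
```python
from h import *
s=sensors.sense();print(s['tcp_pos'],s['wrist_force'])
m,im=snap('wrist','w24');np.save('w24.npy',m,allow_pickle=True)
b=max(blobs(im,'red',100),key=lambda b:b[1]);ct=max(cv2.findContours(b[3].astype(np.uint8),0,2)[0],key=len)[:,0]
m0=np.load('w20.npy',allow_pickle=True).item();im0=cv2.imread('pics/w20.png')[:,:,::-1]
b0=max(blobs(im0,'red',100),key=lambda b:b[1])
for mm,i,bb in ((m0,im0,b0),(m,im,b)):
    mk=bb[3];rows=np.flatnonzero(mk.sum(1)>40);r0,r1=rows[0],rows[-1]
    g=cv2.cvtColor(i,cv2.COLOR_RGB2GRAY);col=int(bb[0][0])
    w=(g<80).astype(np.uint8);n,l,st,ce=cv2.connectedComponentsWithStats(w[205:240,255:315])
    print('cover back/front x @.092',[on_z(mm,bb[0][0],r,.092)[0].round(4) for r in (r0-.5,r1+.5)],'width',[(np.flatnonzero(mk[r])[-1]-np.flatnonzero(mk[r])[0]+1) for r in (r0+5,r1-5)])
    print('bar',[(ce[k]+[255,205],st[k].tolist(),on_z(mm,*(ce[k]+[255,205]),.075).round(4)) for k in range(1,n) if st[k,4]>100])
mt,it=snap('top','t24')
for c,z in ('red',.025),('brass',.065),('yellow',.036): print(c,[(np.round(b[0],1).tolist(),int(b[1]),on_z(mt,*b[0],z)[:2].round(3).tolist()) for b in blobs(it,c) if 150<b[0][0]<450 and b[0][1]>90])
i=np.hstack([it[85:285,120:460],im[50:250,200:370]])
cv2.imwrite('pics/fin.png',cv2.resize(i,None,fx=1.56,fy=1.56,interpolation=cv2.INTER_CUBIC)[:,:,::-1])
```

```text
[ 0.45322099 -0.35461449  0.25007618] [-0.34934963 -0.79000157 -0.06247353]
cover back/front x @.092 [np.float64(0.5481), np.float64(0.4569)] width [np.int64(80), np.int64(76)]
bar [(array([283.53482587, 222.43034826]), [14, 10, 30, 15, 402], array([ 0.4193, -0.3527,  0.075 ]))]
cover back/front x @.092 [np.float64(0.5444), np.float64(0.4544)] width [np.int64(81), np.int64(74)]
bar [(array([277.46073298, 224.65183246]), [9, 11, 29, 16, 382], array([ 0.4191, -0.3522,  0.075 ]))]
red [([179.6, 152.7], 53, [0.744, 0.332]), ([298.3, 153.9], 15, [0.734, -0.025]), ([417.0, 233.2], 201, [0.488, -0.361])]
brass [([301.0, 176.6], 55, [0.651, -0.028]), ([255.9, 180.3], 52, [0.643, 0.101]), ([173.6, 217.6], 201, [0.539, 0.332]), ([176.6, 243.4], 32, [0.466, 0.321])]
yellow [([168.1, 243.1], 289, [0.471, 0.353])]
```

View pics/fin.png

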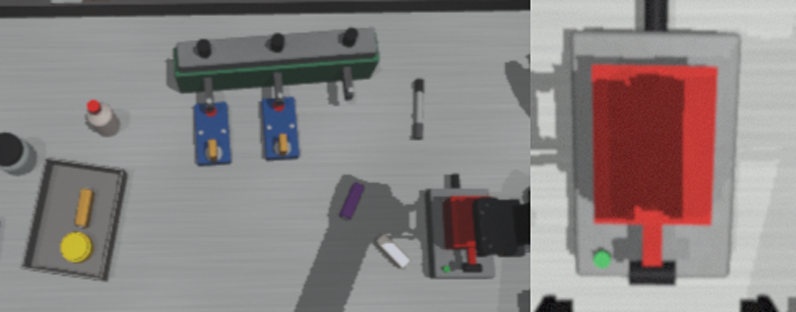

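```bash
python3 -c "
from station import arm
print(arm.sign_off())"
```

```text
the job is handed in; nothing more can be done
None
```

The marking press is ready and the job is handed in at about 46 s of robot time.

- **Clutter:** the brass lock core and the yellow pipe cap are both in the grey tray, seen there in the last overhead picture. There was no bolt puller in the scene.
- **Locks:** only two blue rim locks were present, and both were slid by their thumb-turns without lifting. One is under tip 1 (middle) and the other under tip 2 (left), with the red spots within about 1–2 mm of the tips. A slanted wrist view showed both rod ends over the spots. Overhead pictures before and after the switch work showed the locks had not moved. The left lock had been knocked aside early on, so I measured it again before gripping it.
- **Switch:** I opened the cover to about 1.9 rad and pushed the toggle to its far stop. The ball was measured at the expected "on" position. I then closed the cover until it resisted at about 18 N. In the final view the cover measures 90 mm long with the bar 125 mm from the hinge, which matches fully closed.

The last checks showed no failures. Two readings disagreed slightly:

- **Grip bar height:** it measured 83 mm before opening, against the stated 75 mm. I put that down to the cover starting slightly ajar.
- **Nose-mark heights:** the two-view heights of the marks on top of the press noses came out 10–15 mm high. I placed the locks from the marks' position in the close wrist views instead.

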